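# Tip out the bearing balls and stack the lift pulleys on the assembly jig

### The arm

A 7-joint arm with a two-finger parallel gripper is mounted at the origin on the work surface. World frame = base frame: x ahead of the robot, y to its left, z up, the work surface at z = 0. Lengths are in mm, angles in rad, forces in N, time in s.
With the tool pointing down it reaches from about 400 to 875 mm from the base axis. Payload 4.4 kg.
Tool frame: the origin (TCP) lies midway between the tips of the shut fingers; the grasp point (between the pads) lies 19 mm behind it (ctrl.grip_point_offset is the distance from the TCP to the grasp point, in mm); z points along the fingers, y is the line along which they close (so a half turn about z gives the same grasp; the last joint's range is limited). The gripper opens to 85 mm and grips with 20 to 120 N. Pads are 22 mm wide; open, the fingers measure 114 mm over their backs; the gripper's body (76 mm by 85 mm) begins 54 mm behind the grasp point. The pads swing forward as they close: fully open they stand 13 mm farther back than shut.
Start: joints at [-1.35, 0.628, 0.038, 1.517, -0.027, 0.996, -0.02], TCP at [183.85, 623.472, 231.313] pointing down, gripper open.
Joint ranges: [-3.06, 3.06], [-0.37, 2.12], [-1.25, 1.32], [0.18, 2.47], [-1.1, 4.24], [0.23, 1.98], [-2.94, 2.94]. Speed limits (rad/s): [2.57, 2.57, 3.14, 3.14, 3.14, 3.14, 3.14].

### API

Orientations are given as [roll, pitch, yaw] about the fixed x, y, z axes, in that order (R = Rz(yaw) Ry(pitch) Rx(roll)).
In Python, from cell import ctrl, order, get_image, calibration gives the robot as it stands (ctrl), with the cameras as plain functions and the job (order).
- The arm moves only by the shell command python3 nudge.py 'ROWS'. ROWS is a JSON list of rows, 1 to 12 of them, each an object with the fields x, y, z (the shift in mm), drx, dry, drz (a rotation vector in rad), jaw (the finger opening in mm); a field left out counts as zero (the opening has to be given); each row shifts and turns the commanded pose from where the row before left it, along the tool's axes as they then stand; what a row does not reach is not made up. A row lasts 1/10 s, in which the tool goes at most 50 mm and 0.15 rad, less where a joint would pass 70% of its speed; a pose out of reach is approached as far as the arm can. The fingers move at their own pace and stop on an object; the grip force is fixed at half the most. Time passes only in rows, so rows that do not move let the fingers close. It prints the time, the measured TCP pose, the force, the opening and the grip force at its end. Input that does not fit is refused with a message, and nothing moves.
- ctrl.read_state(): the state, without advancing time (a new reading comes with each control period).
- get_image(name): name is "side" or "top"; returns the picture (420x560x3 uint8, blue, green, red); there is no depth.
- calibration(name): a dict with "fx", "fy", "cx", "cy" (pixels), "rvec" (rotation vector, rad) and "tvec" (3), from world to camera coordinates, as OpenCV has them. Camera axes: x right, y down, z forward; pixel columns grow to the right and rows downward; lengths in mm; the calibration is good to about 2 mm. A picture is of the moment at which its call begins. calibration takes no time and is no camera call.
- order.finish_job(): hands the job in; it is judged then, once.
The state is a dict: "clock": time; "qpos": joint angles; "qd": joint speeds; "tau": joint torques, N m; "eef_pos": TCP position; "tool_rot": TCP orientation; "force": force on the tool from outside, world axes, zero at the start; "torque": the same for the moment, N m; "width": finger opening in mm; "gripper_force": force on a finger pad.
Only numpy, scipy, OpenCV 4.12 (cv2) and the standard library are available. Lean on these libraries where they do the work, as an engineer would, in place of code of your own. Each camera call takes 0.05 s, during which the arm holds its last target. There are 200 camera calls.

### The job

Set out the parts for the lift-pulley rebuild on the jig. Take the clear tube of steel balls, hold its mouth low over the jig's dish and tip it slowly until the first ball reaches the rim; stop and hold it there for a second with no ball out yet, then tip on so that all the balls roll into the dish, and lay the empty tube back in its V-rest as you found it. Lift every pulley out of the black bin and stack them flat on the jig's spindle, without letting a ball fall on the bench.

Things in the scene. Friction and masses are not known exactly. Their poses are not given: they have to be found in the camera images.
- tube: clear plastic tube, 28 mm across, 120 mm long, wall 3 mm, mass about 50 g, open at one end, no cap or lip. Origin: centre of the outside of its closed foot (5 mm thick); z runs along the tube's axis to the open mouth. Starts in the V-rest, mouth end 15 degrees up, the three balls in a row at its closed end; grasp it across its sides at mid-length, between the V-blocks
- mouth (a point): centre of the tube's open mouth, on its axis 120 mm from its foot; z points out of the mouth
- ball1_center (a point): centre of one of the three identical steel balls, 18 mm across, 24 g. In the tube, rolling resistance holds it until the mouth points about 3 degrees below level, then it sets off and speeds up; brought back to level it stops within about 10 mm, and with the mouth over 3 degrees up it rolls back. It has reached the rim when its centre is within 20 mm of the mouth
- ball2_center (a point): centre of one of the three identical steel balls, 18 mm across, 24 g. In the tube, rolling resistance holds it until the mouth points about 3 degrees below level, then it sets off and speeds up; brought back to level it stops within about 10 mm, and with the mouth over 3 degrees up it rolls back. It has reached the rim when its centre is within 20 mm of the mouth
- ball3_center (a point): centre of one of the three identical steel balls, 18 mm across, 24 g. In the tube, rolling resistance holds it until the mouth points about 3 degrees below level, then it sets off and speeds up; brought back to level it stops within about 10 mm, and with the mouth over 3 degrees up it rolls back. It has reached the rim when its centre is within 20 mm of the mouth
- rest_mid (a point): fixed V-rest: two steel V-blocks 90 mm apart (14 mm thick, up to 4 mm above the tube's axis) on a grey foot 70 x 170 mm. The point, 70 mm above the bench, is where the middle of the tube's axis belongs (60 mm from its foot). The mouth end lies towards the rest's own -y, 15 degrees up; a steel stop stands behind the closed foot
- dish (a point): centre of the inner floor of the round steel dish on the jig plate, 14 mm above the bench; inside 84 mm across, rim 36 mm above the bench. The jig (aluminium plate 130 x 210 x 10 mm) is fixed; the spindle stands 110 mm from the dish's centre, towards the jig's own -y
- seat (a point): centre of the top of the spindle's collar (36 mm across, 20 mm above the bench), where the first pulley sits flat. The spindle, 12 mm across, rises upright from it to 70 mm above the collar, its last 7 mm tapered to 6 mm
- bin: black open bin, 280 (own x) x 220 (own y) x 32 mm, wall and floor 5 mm, fixed; origin: centre of its underside, on the bench
- pulley1: bobbin-shaped pulley: two white flanges 48 mm across and 5 mm thick with a grey waist of 33 mm, 16 mm tall in all, bore 17 mm right through, 70 to 140 g. Origin: centre of its underside, z along the bore. Three or four of them stand upright in the bin; absent ones read None
- pulley2: bobbin-shaped pulley: two white flanges 48 mm across and 5 mm thick with a grey waist of 33 mm, 16 mm tall in all, bore 17 mm right through, 70 to 140 g. Origin: centre of its underside, z along the bore. Three or four of them stand upright in the bin; absent ones read None
- pulley3: bobbin-shaped pulley: two white flanges 48 mm across and 5 mm thick with a grey waist of 33 mm, 16 mm tall in all, bore 17 mm right through, 70 to 140 g. Origin: centre of its underside, z along the bore. Three or four of them stand upright in the bin; absent ones read None
- pulley4: bobbin-shaped pulley: two white flanges 48 mm across and 5 mm thick with a grey waist of 33 mm, 16 mm tall in all, bore 17 mm right through, 70 to 140 g. Origin: centre of its underside, z along the bore. Three or four of them stand upright in the bin; absent ones read None

How it is judged (in metres and radians):
On the way, in this order (a step that is already met when the one before it is completed fails the run):
1. the tube held over the dish with its mouth no more than 110 mm above the dish floor, the first ball stopped at the rim (centre within 22 mm of the mouth) and no ball out (horizontal distance between mouth and dish below 0.05 m and z of mouth in the frame of dish below 0.11 m and z of any of ball1_center, ball2_center, ball3_center in the frame of mouth above -0.022 m and z of each of ball1_center, ball2_center, ball3_center in the frame of mouth below 0.004 m), for 0.9 s.
2. all three balls lie in the dish (horizontal distance between each of ball1_center, ball2_center, ball3_center and dish below 0.044 m and height (world z) of each of ball1_center, ball2_center, ball3_center below 0.045 m), for 0.3 s.
At the end, for the whole second after the job is handed in: All three balls lie in the dish; every pulley is flat on the spindle, stacked down to the collar (underside at most 53 mm above it, level within 7 degrees); the tube rests in both V-blocks, same way round as before, within 18 mm lengthwise and 12 mm sideways (all of step 2 and horizontal distance between each of pulley1, pulley2, pulley3, pulley4 and seat below 0.006 m and angle between each of pulley1, pulley2, pulley3, pulley4's own z axis and vertical below 0.12 rad and z of each of pulley1, pulley2, pulley3, pulley4 in the frame of seat below 0.053 m and linear speed of each of pulley1, pulley2, pulley3, pulley4, tube below 0.02 m/s and y of mouth in the frame of rest_mid between -0.078 and -0.04 m and angle between tube's own z axis and vertical between 1.16 and 1.46 rad and x of mouth in the frame of rest_mid between -0.012 and 0.012 m and z of mouth in the frame of rest_mid between 0.005 and 0.028 m); the robot touches nothing.
It fails at once if a ball falls on the bench (height (world z) of any of ball1_center, ball2_center, ball3_center below 0.0125 m).
Of pulley1, pulley2, pulley3, pulley4 only 3 to 4 are there at a start; the rules pass over those that are not, and their reading is None.
At some moment in a run one of pulley1, pulley2, pulley3, pulley4 may be knocked a few centimetres aside while the robot is not near it.
It also fails if it takes over 200 s, if anything falls off the work surface, if the arm or the gripper's body presses on something with over 40 N, if the wrist force passes 120 N, or if a joint passes its speed limit or range.

## Working session

There is one attempt and no reset: what is moved stays moved. The work goes in short steps, Python scripts to look and compute and a shell command to move; the robot and the scene stay as the last step left them, time stands still between calls to the robot, and variables do not carry over. Pictures are saved under pics/ and viewed, at most 14 in all, crops included, and the job is handed in when it is done.

```bash
ls; mkdir -p pics
python3 - <<'E'
from cell import ctrl, order, get_image, calibration
import cv2,numpy as np
for n in("side","top"):
    im=get_image(n); cv2.imwrite(f"pics/{n}0.png",im); c=calibration(n); print(n,c)
    R=cv2.Rodrigues(np.array(c["rvec"],float))[0]; print(-R.T@np.array(c["tvec"],float).ravel())
s=ctrl.read_state(); print(s); print(ctrl.grip_point_offset)
E
```

```text
cell.py
nudge.py
pics
side {'fx': 404.8322236055756, 'fy': 404.8322236055756, 'cx': 284.75228230272427, 'cy': 216.91334784652702, 'rvec': array([ 2.28256388, -0.42902077,  0.17128628]), 'tvec': array([-478.14521569,  195.39260061,  786.37592164])}
[ 294.6345438  -589.80879903  671.19615016]
top {'fx': 471.56579451073173, 'fy': 471.56579451073173, 'cx': 283.99369719099815, 'cy': 210.13508806899205, 'rvec': array([ 2.19586157, -1.98591595,  0.23146271]), 'tvec': array([-33.40507621, 540.30488574, 968.64801853])}
[ 304.92075078   -2.83438943 1066.92996699]
{'clock': 0.1, 'qpos': array([-1.34976929,  0.62926174,  0.03845276,  1.51825883, -0.02701614,
        0.99631294, -0.02002555]), 'qd': array([ 9.56925659e-04, -3.62895630e-03,  4.32211148e-05, -4.46755703e-03,
        3.14189479e-04,  7.84306581e-04,  1.04416111e-03]), 'tau': array([ 2.90041462e-03, -5.64521527e+01,  1.23059817e+00, -1.93970776e+01,
        1.13442406e-02,  5.47551666e-03, -1.95518055e-05]), 'eef_pos': array([183.70363799, 622.91605895, 230.47887467]), 'tool_rot': array([-3.13986984e+00,  8.96810342e-06,  2.85472502e+00]), 'force': array([-0.03171387,  0.40966305,  0.83114225]), 'torque': array([ 0.01188948,  0.00100387, -0.0143321 ]), 'gripper_force': 0.0, 'width': 85.17849977349015}
18.700000000000003
```

View pics/side0.png

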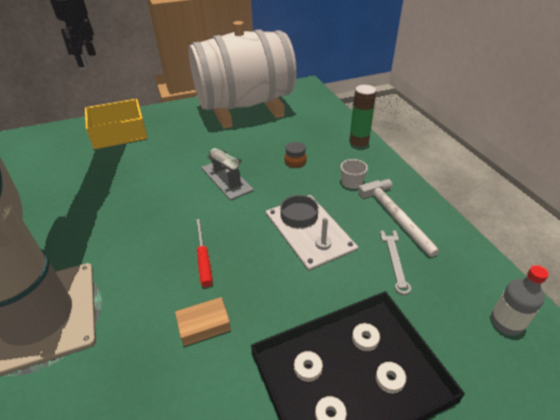

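View pics/top0.png

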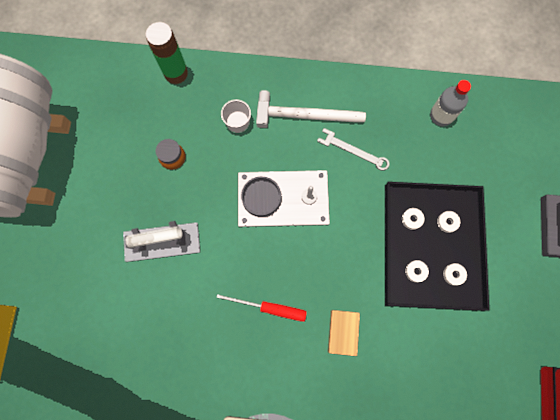

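The side view shows the tube on its rest at (225,160), the dish at (298,210), the spindle at (324,235) and four pulleys in the bin. In the top view the tube is at (155,237), the dish at (262,196), the spindle at (311,195), and the pulleys are at (413,219), (449,221), (417,271) and (455,274).

```bash
cat > h.py <<'E'
import cv2,numpy as np
from cell import ctrl, order, get_image, calibration
C={}
for n in("side","top"):
    c=calibration(n);R=cv2.Rodrigues(np.array(c["rvec"],float))[0];t=np.array(c["tvec"],float).ravel()
    C[n]=(np.array([[c["fx"],0,c["cx"]],[0,c["fy"],c["cy"]],[0,0,1]]),R,t)
def ray(n,p):
    K,R,t=C[n];d=R.T@np.linalg.inv(K)@np.array([p[0],p[1],1.]);return -R.T@t,d/np.linalg.norm(d)
def plane(n,p,z):
    o,d=ray(n,p);return o+d*(z-o[2])/d[2]
def tri(ps,pt):
    A=np.zeros((3,3));b=np.zeros(3);L=[ray("side",ps),ray("top",pt)]
    for o,d in L:
        M=np.eye(3)-np.outer(d,d);A+=M;b+=M@o
    x=np.linalg.solve(A,b);gap=[np.linalg.norm((np.eye(3)-np.outer(d,d))@(x-o)) for o,d in L]
    return x,gap[0]
def proj(n,X):
    K,R,t=C[n];v=K@(R@np.array(X,float)+t);return v[:2]/v[2]
def pulleys(im,n):
    hsv=cv2.cvtColor(im,cv2.COLOR_BGR2HSV);m=((hsv[...,2]>110)&(hsv[...,1]<60)).astype(np.uint8)
    out=[]
    for c in cv2.findContours(m,cv2.RETR_EXTERNAL,cv2.CHAIN_APPROX_NONE)[0]:
        a=cv2.contourArea(c)
        if 200<a<1500:
            out.append((*[round(float(v),1) for v in cv2.minEnclosingCircle(c)[0]],a))
    return out
E
python3 - <<'E'
from h import *
s=cv2.imread("pics/side0.png");t=cv2.imread("pics/top0.png")
z=lambda im,x,y,w,h,k:cv2.resize(im[y:y+h,x:x+w],None,fx=k,fy=k,interpolation=cv2.INTER_CUBIC)
a=z(s,195,140,170,130,4.4);cv2.imwrite("pics/c1.png",a)
a=z(t,115,160,225,110,3.5);cv2.imwrite("pics/c2.png",a)
for n,im in(("side",s),("top",t)):print(n,pulleys(im,n))
E
```

```text
side [(330.8, 411.1, 599.5), (390.0, 376.5, 684.5), (307.5, 365.3, 642.0), (365.3, 335.9, 557.5), (515.5, 309.4, 672.5), (393.5, 261.5, 649.0), (398.0, 218.5, 1124.5), (227.0, 178.0, 371.5), (353.5, 167.0, 376.5), (223.3, 157.9, 286.5)]
top [(454.7, 274.5, 393.5), (416.6, 271.0, 384.5), (448.5, 221.3, 371.0), (412.8, 218.5, 361.5), (553.0, 223.5, 459.0), (167.0, 149.5, 397.0), (353.2, 151.6, 595.0), (236.0, 115.6, 734.0), (445.9, 108.5, 291.0), (310.3, 112.6, 1308.0), (455.1, 98.3, 295.5)]
```

View pics/c1.png

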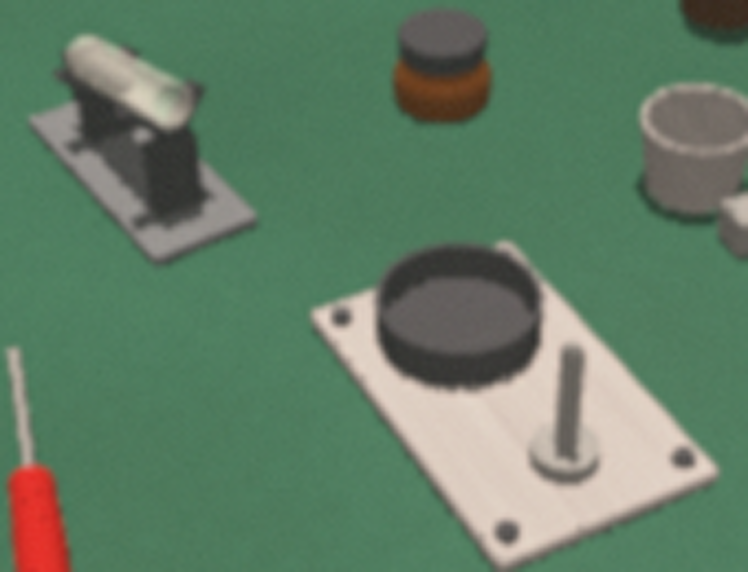

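View pics/c2.png

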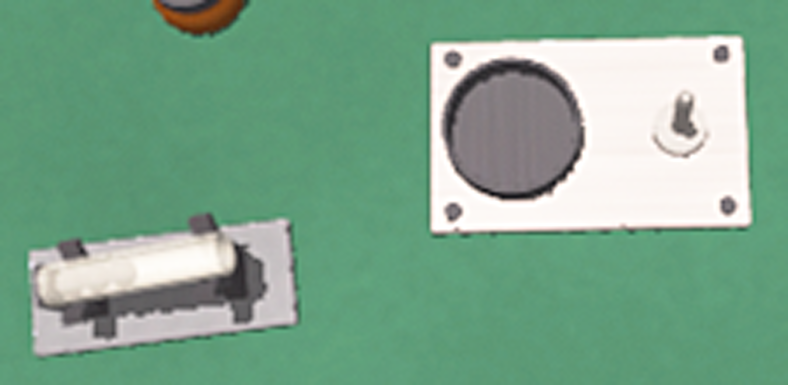

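The crops show, in crop pixels:
- **Side crop:** the tube's axis runs from (82,50) to (178,107), and what looks like the open mouth is at (178,107). The dish rim centre is near (458,292) and the spindle tip is at (573,350).
- **Top crop:** the tube runs from (45,285) to (230,255). The dish is at (514,128), and the spindle runs from its tip at (686,95) down to the collar at (681,127).

Run:
```python
from h import *
np.set_printoptions(precision=1,suppress=True)
S=lambda x,y:((x+.5)/4.4-.5+195,(y+.5)/4.4-.5+140)
T=lambda x,y:((x+.5)/3.5-.5+115,(y+.5)/3.5-.5+160)
P={"tubeA":((85,50),(48,284)),"tubeB":((176,106),(226,257)),"spintip":((573,348),(686,93)),"collar":((566,446),(681,127)),
"dishrim":((459,297),(514,128)),
"screwTL":((341,317),(453,59)),"screwBR":((683,457),(728,205)),"screwBL":((507,531),(453,211))}
for k,(a,b) in P.items():print(k,*tri(S(*a),T(*b)))
print("top plane z=10: jig corners")
for c in[(431,41),(743,37),(750,227),(432,233)]:print(plane("top",T(*c),10))
print("side jig corners",[plane("side",S(*c),10) for c in[(311,316),(502,563),(716,474),(507,243)]])
print("rest foot top z5",[plane("top",T(*c),5) for c in[(29,251),(289,222),(298,323),(36,355)]])
print("rest foot side z5",[plane("side",S(*c),5) for c in[(29,120),(160,258),(257,218)]])
ps=[(330.8,411.1),(390,376.5),(307.5,365.3),(365.3,335.9)];pt=[(454.7,274.5),(448.5,221.3),(416.6,271),(412.8,218.5)]
for a,b in zip(ps,pt):print("pulley",*tri(a,b),plane("top",b,21),plane("side",a,21))
t=cv2.imread("pics/top0.png")
m=(t.max(2)<60).astype(np.uint8)[180:320,375:500]
c=max(cv2.findContours(m,0,1)[0],key=cv2.contourArea)
r=cv2.boxPoints(cv2.minAreaRect(c))+[375,180]
print("bin",[plane("top",p,32) for p in r])
```

```text
tubeA [440.6 348.9  59.5] 0.2659311190263388
tubeB [466.8 235.9  83.9] 2.668385517934955
spintip [593.3 -31.5  85.3] 1.0644739278516113
collar [591.2 -32.6  18.4] 0.5800829571292171
dishrim [576.   75.2  35.5] 1.4787484094606382
screwTL [573.5 123.7   9.8] 49.006569671879795
screwBR [578.4 -81.   50.8] 45.71346891741717
screwBL [ 603.6  129.9 -234.6] 32.624647846578576
top plane z=10: jig corners
[635.6 139.5  10. ]
[659.4 -68.6  10. ]
[530.1 -83.5  10. ]
[505.3 122.7  10. ]
side jig corners [array([506.5, 117.7,  10. ]), array([534.1, -84.8,  10. ]), array([657.6, -71. ,  10. ]), array([632.9, 135.5,  10. ])]
rest foot top z5 [array([467.9, 384.2,   5. ]), array([504.2, 217.7,   5. ]), array([438.6, 202.4,   5. ]), array([401.1, 367.5,   5. ])]
rest foot side z5 [array([401.4, 367.4,   5. ]), array([442.8, 203.4,   5. ]), array([506.6, 217.8,   5. ])]
pulley [ 445.8 -370.    15.7] 1.8816096940210265 [ 443.3 -367.8   21. ] [ 446.5 -371.9   21. ]
pulley [ 564.6 -354.4   13.2] 0.4118407611981165 [ 562.3 -351.7   21. ] [ 561.8 -357.2   21. ]
pulley [ 444.  -286.    13.1] 0.39217706286322246 [ 442.6 -283.8   21. ] [ 442.6 -289.7   21. ]
pulley [ 563.1 -272.9   14.1] 0.7032038900388115 [ 560.7 -270.9   21. ] [ 561.  -276.3   21. ]
bin [array([ 637.1, -201.6,   32. ]), array([ 660.7, -436.1,   32. ]), array([ 372.8, -436.4,   32. ]), array([ 350.7, -216.3,   32. ])]
```

```bash
cat > g.py <<'E'
# usage: g.py x y z(TCP, world mm) yaw elev(deg) -> tool-axis displacement
import sys,numpy as np
from cell import ctrl, order, get_image, calibration
from scipy.spatial.transform import Rotation as Ro
np.set_printoptions(precision=4,suppress=True)
x,y,z,yaw,el=map(float,sys.argv[1:6])
s=ctrl.read_state();p=np.array(s["eef_pos"]);r=Ro.from_euler("xyz",s["tool_rot"])
g=Ro.from_euler("z",yaw,degrees=True)*Ro.from_euler("y",el,degrees=True)*Ro.from_euler("x",180,degrees=True)
d=np.array([x,y,z])-p
rv=(r.inv()*g).as_rotvec();print("at",p,"t",s["clock"],"F",s["force"],"w",s["width"])
print("move-first d",r.inv().apply(d),"| then rot",rv,"n",np.linalg.norm(rv)/.15,"| move-after-rot d",g.inv().apply(d),"len",np.linalg.norm(d))
E
python3 g.py 448 316 170 102.8 15
python3 - <<'E'
import numpy as np
m=np.array([453.5,292.7,70.5]);z=np.array([.0575,-.2526,-.966])
print(m+22*z, m-80*z)
E
```

```text
at [183.7036 622.9161 230.4789] t 0.1 F [-0.0317  0.4097  0.8311] w 85.17849977349015
move-first d [-340.337  -219.4869   60.8602] | then rot [ 0.1372 -0.2358  1.0544] n 7.260918536754555 | move-after-rot d [-329.9972  189.7316  151.0348] len 409.52134070512415
[454.765  287.1428  49.248 ] [448.9   312.908 147.78 ]
```

```bash
python3 nudge.py '[{"x": -34, "y": -22, "z": 6, "jaw": 85}, {"x": -34, "y": -22, "z": 6, "jaw": 85}, {"x": -34, "y": -22, "z": 6, "jaw": 85}, {"x": -34, "y": -22, "z": 6, "jaw": 85}, {"x": -34, "y": -22, "z": 6, "jaw": 85}, {"x": -34, "y": -22, "z": 6, "jaw": 85}, {"x": -34, "y": -22, "z": 6, "jaw": 85}, {"x": -34, "y": -22, "z": 6, "jaw": 85}, {"x": -34, "y": -22, "z": 6, "jaw": 85}, {"x": -34, "y": -22, "z": 6, "jaw": 85}]'
python3 nudge.py '[{"drx": 0.017, "dry": -0.0295, "drz": 0.132, "jaw": 70}, {"drx": 0.017, "dry": -0.0295, "drz": 0.132, "jaw": 70}, {"drx": 0.017, "dry": -0.0295, "drz": 0.132, "jaw": 70}, {"drx": 0.017, "dry": -0.0295, "drz": 0.132, "jaw": 70}, {"drx": 0.017, "dry": -0.0295, "drz": 0.132, "jaw": 70}, {"drx": 0.017, "dry": -0.0295, "drz": 0.132, "jaw": 70}, {"drx": 0.017, "dry": -0.0295, "drz": 0.132, "jaw": 70}, {"drx": 0.017, "dry": -0.0295, "drz": 0.132, "jaw": 70}, {"jaw": 70}]'
python3 g.py 449 313 148 102.8 15; python3 g.py 454.8 287.1 49.2 102.8 15
```

```text
clock: 1.1
eef_pos: [448.4, 314.8, 170.8]
tool_rot: [-3.141, -0.0, 2.855]
force: [0.5, 0.0, 0.7]
width: 85.0
gripper_force: 0.0
clock: 2.0
eef_pos: [447.2, 317.7, 170.4]
tool_rot: [3.14, 0.261, 1.794]
force: [-0.8, 0.9, 0.4]
width: 70.0
gripper_force: 0.0
at [447.225  317.6665 170.4069] t 2.0 F [-0.7858  0.929   0.3758] w 69.96837549579844
move-first d [ 1.0007  0.6548 22.9252] | then rot [ 0.0019 -0.001   0.0003] n 0.01418332798110499 | move-after-rot d [ 1.024  0.697 22.923] len 22.956402529271493
at [447.225  317.6665 170.4069] t 2.0 F [-0.7858  0.929   0.3758] w 69.96837549579844
move-first d [  0.832    0.3828 125.2277] | then rot [ 0.0019 -0.001   0.0003] n 0.01418332798110499 | move-after-rot d [  0.9583   0.6148 125.2258] len 125.23101380136649
```

```bash
python3 nudge.py '[{"x": 1, "y": 0.6, "z": 25, "jaw": 70}, {"z": 25, "jaw": 70}, {"z": 25, "jaw": 70}, {"z": 20, "jaw": 70}, {"z": 15, "jaw": 70}, {"z": 10, "jaw": 70}, {"z": 5, "jaw": 70}, {"jaw": 70}]'
python3 - <<'E'
from h import *
s=get_image("side");t=get_image("top")
z=lambda im,x,y,w,h,k:cv2.resize(im[y:y+h,x:x+w],None,fx=k,fy=k,interpolation=cv2.INTER_CUBIC)
cv2.imwrite("pics/c3.png",np.hstack([z(s,170,100,100,110,4),z(t,100,190,100,110,4)]))
E
```

```text
clock: 2.8
eef_pos: [455.3, 285.7, 50.0]
tool_rot: [3.14, 0.26, 1.793]
force: [0.2, 0.1, -0.0]
width: 69.9
gripper_force: 0.0
```

View pics/c3.png

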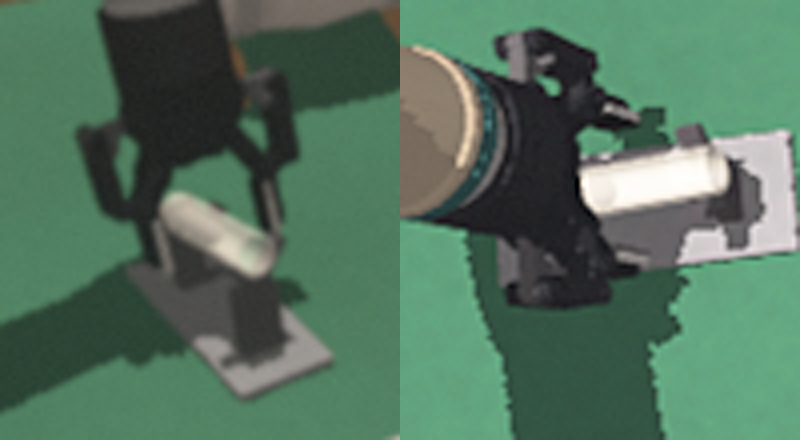

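The fingers straddle the tube between the blocks: the pads are at (165,255) and (272,205) in the side half of the picture. I'll close them and lift.

```bash
python3 nudge.py '[{"jaw": 50}, {"jaw": 40}, {"jaw": 32}, {"jaw": 26}, {"jaw": 24}, {"jaw": 20}, {"jaw": 20}, {"jaw": 20}]'; python3 g.py 455.3 285.7 150 102.8 15
```

```text
clock: 3.7
eef_pos: [456.2, 286.7, 50.8]
tool_rot: [3.138, 0.259, 1.792]
force: [0.7, 1.0, 6.0]
width: 25.6
gripper_force: 59.0
at [456.1938 286.6513  50.7864] t 3.7 F [0.7242 0.955  6.    ] w 25.60678646897251
move-first d [-26.1231  -0.7043 -95.719 ] | then rot [ 0.0035 -0.0027 -0.0017] n 0.03158633441647146 | move-after-rot d [-26.3831  -1.0824 -95.6442] len 99.22220893347313
```

```bash
python3 nudge.py '[{"jaw": 40}, {"jaw": 40}, {"z": 4, "jaw": 40}, {"jaw": 34}, {"jaw": 28}, {"jaw": 24}, {"jaw": 20}, {"jaw": 20}, {"jaw": 20}]'
```

```text
clock: 4.6
eef_pos: [456.4, 285.3, 46.6]
tool_rot: [3.138, 0.26, 1.792]
force: [4.0, 0.9, 0.1]
width: 26.0
gripper_force: 58.9
```

```bash
python3 nudge.py '[{"x": -1.3, "z": -4.8, "jaw": 20}, {"x": -2.6, "z": -9.6, "jaw": 20}, {"x": -2.6, "z": -9.6, "jaw": 20}, {"x": -3.9, "z": -14.4, "jaw": 20}, {"x": -3.9, "z": -14.4, "jaw": 20}, {"x": -3.9, "z": -14.4, "jaw": 20}, {"x": -3.9, "z": -14.4, "jaw": 20}, {"x": -2.6, "z": -9.6, "jaw": 20}, {"jaw": 20}, {"jaw": 20}]'
python3 - <<'E'
from h import *
s=get_image("side");t=get_image("top")
z=lambda im,x,y,w,h,k:cv2.resize(im[y:y+h,x:x+w],None,fx=k,fy=k,interpolation=cv2.INTER_CUBIC)
cv2.imwrite("pics/c4.png",np.hstack([z(s,170,70,100,110,4),z(t,90,190,100,110,4)]))
E
python3 g.py 500 110 150 157 15
```

```text
clock: 5.6
eef_pos: [455.4, 284.7, 141.0]
tool_rot: [3.139, 0.259, 1.792]
force: [0.6, 0.3, -1.9]
width: 26.4
gripper_force: 59.0
at [455.0391 284.4082 140.3038] t 5.7 F [ 0.6104  0.9226 -0.4927] w 25.861251725953196
move-first d [-176.4593    5.446    36.9622] | then rot [-0.2436 -0.001  -0.9154] n 6.3151039469714005 | move-after-rot d [-108.3107 -142.976    18.9835] len 180.37109460554996
```

View pics/c4.png

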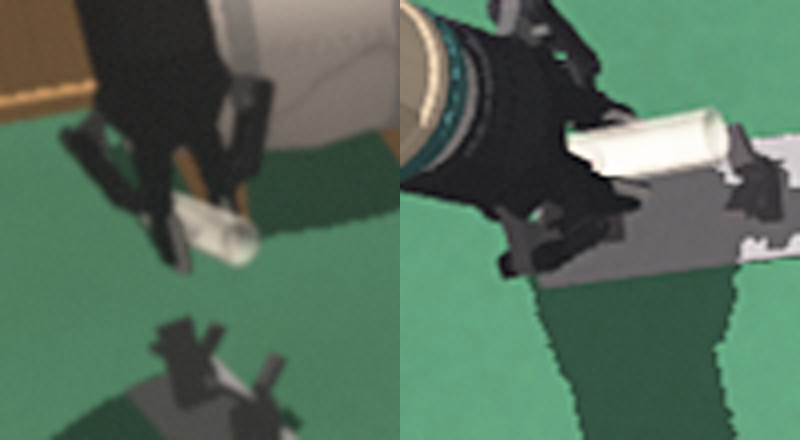

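The tube is held with its mouth up, at about (240,243) in the left half and (712,135) in the right half. Next I carry it to the dish.

```bash
python3 - <<'E'
from h import *
print(tri((230,130.5),(167.7,223.5)))
E
python3 nudge.py '[{"x": -8, "y": 0.3, "z": 2, "jaw": 20}, {"x": -18, "y": 0.6, "z": 4, "jaw": 20}, {"x": -25, "y": 0.7, "z": 5, "jaw": 20}, {"x": -25, "y": 0.8, "z": 5, "jaw": 20}, {"x": -25, "y": 0.8, "z": 5, "jaw": 20}, {"x": -25, "y": 0.8, "z": 5, "jaw": 20}, {"x": -25, "y": 0.8, "z": 5, "jaw": 20}, {"x": -18, "y": 0.6, "z": 4, "jaw": 20}, {"x": -7, "y": 0.3, "z": 2, "jaw": 20}, {"jaw": 20}]'
python3 nudge.py '[{"drx": -0.015, "drz": -0.055, "jaw": 20}, {"drx": -0.03, "drz": -0.11, "jaw": 20}, {"drx": -0.03, "drz": -0.113, "jaw": 20}, {"drx": -0.03, "drz": -0.113, "jaw": 20}, {"drx": -0.03, "drz": -0.113, "jaw": 20}, {"drx": -0.03, "drz": -0.113, "jaw": 20}, {"drx": -0.03, "drz": -0.113, "jaw": 20}, {"drx": -0.03, "drz": -0.113, "jaw": 20}, {"drx": -0.018, "drz": -0.07, "jaw": 20}, {"jaw": 20}, {"jaw": 20}]'
python3 g.py 500.6 108 80 157 8;python3 g.py 500.6 108 46 157 3
```

```text
(array([466.78145469, 238.21904171, 177.29546516]), np.float64(1.4537076659763222))
clock: 6.7
eef_pos: [500.5, 108.4, 150.4]
tool_rot: [3.14, 0.26, 1.789]
force: [-0.5, -0.8, -1.4]
width: 26.1
gripper_force: 59.0
clock: 7.8
eef_pos: [500.6, 111.3, 150.3]
tool_rot: [3.14, 0.262, 2.736]
force: [-0.5, -0.1, -0.9]
width: 25.9
gripper_force: 59.0
at [500.6162 111.2662 150.2801] t 7.8 F [-0.4503 -0.1216 -0.8896] w 25.87171320844126
move-first d [16.9746 -3.1239 68.206 ] | then rot [ 0.0009  0.1224 -0.0038] n 0.8163414095692386 | move-after-rot d [ 8.5321 -3.0129 69.7717] len 70.35593556915441
at [500.6162 111.2662 150.2801] t 7.8 F [-0.4503 -0.1216 -0.8896] w 25.87171320844126
move-first d [ 25.7814  -3.1797 101.0456] | then rot [ 0.0011  0.2097 -0.0037] n 1.3979468175869283 | move-after-rot d [  4.198   -3.0129 104.2032] len 104.33121751026903
```

```bash
python3 nudge.py '[{"x": 2, "y": -0.2, "z": 8, "jaw": 20}, {"x": 4, "y": -0.5, "z": 16, "jaw": 20}, {"x": 4.5, "y": -0.6, "z": 17, "jaw": 20}, {"x": 4.5, "y": -0.6, "z": 17, "jaw": 20}, {"x": 4.5, "y": -0.6, "z": 17, "jaw": 20}, {"x": 4, "y": -0.5, "z": 16, "jaw": 20}, {"x": 2.3, "y": -0.2, "z": 10, "jaw": 20}, {"jaw": 20}]'
python3 nudge.py '[{"dry": 0.03, "jaw": 20}, {"dry": 0.04, "jaw": 20}, {"dry": 0.04, "jaw": 20}, {"dry": 0.03, "jaw": 20}, {"jaw": 20}, {"jaw": 20}]'
cat > look.py <<'E'
import sys
from h import *
s=get_image("side");t=get_image("top")
cv2.imwrite("pics/%s_s.png"%sys.argv[1],s);cv2.imwrite("pics/%s_t.png"%sys.argv[1],t)
z=lambda im,x,y,w,h,k:cv2.resize(im[y:y+h,x:x+w],None,fx=k,fy=k,interpolation=cv2.INTER_CUBIC)
cv2.imwrite("pics/%s.png"%sys.argv[1],np.hstack([z(s,230,130,100,100,4),z(t,200,150,100,100,4)]))
E
python3 look.py L1; python3 g.py 500.6 108 46 157 3
```

```text
clock: 8.6
eef_pos: [498.3, 105.5, 56.0]
tool_rot: [-3.133, 0.258, 2.739]
force: [0.4, -0.8, -1.2]
width: 26.3
gripper_force: 59.5
clock: 9.2
eef_pos: [499.4, 105.3, 58.0]
tool_rot: [-3.135, 0.121, 2.737]
force: [-0.4, 0.1, -0.9]
width: 25.7
gripper_force: 59.6
at [498.9635 105.6887  58.0556] t 9.3 F [-0.3445 -0.1566 -0.8965] w 25.98760457564977
move-first d [ 0.8662  2.8495 12.0203] | then rot [-0.0069  0.069  -0.0021] n 0.4627519668728685 | move-after-rot d [ 0.0285  2.767  12.0706] len 12.383761247850781
```

View pics/L1.png

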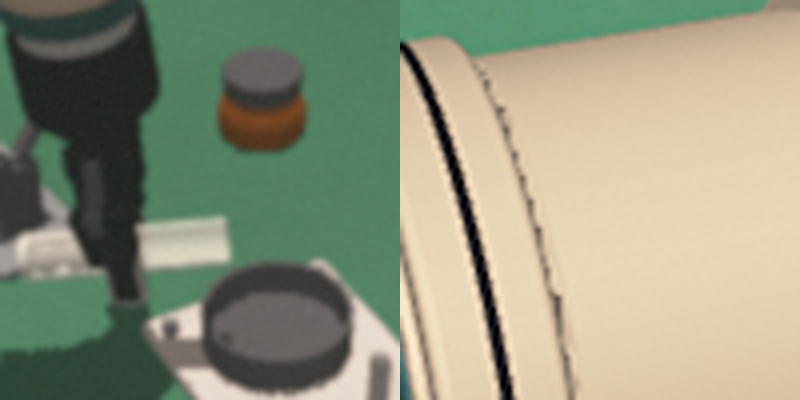

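The top view is blocked by the arm. In the side half the tube's mouth is at crop (228,240), pointing at the dish, whose centre is at (278,325). No ball has come out.

```bash
python3 - <<'E'
from h import *
print(ctrl.read_state()["qpos"])
for p in[(554,82,89),(554,82,85),(576,76,36)]:print(proj("side",p))
E
python3 nudge.py '[{"z": 4, "jaw": 20}, {"z": 4, "jaw": 20}, {"y": 2, "z": 4, "jaw": 20}, {"jaw": 20}]'; python3 g.py 500.6 108 46 157 3;python3 -c "
from cell import ctrl, order, get_image, calibration;print(ctrl.read_state()['qpos'])"
```

```text
[-0.06758617  0.71383922 -0.37704305  2.12302037  0.94204519  0.41372555
 -0.06597015]
[288.53167169 190.24019863]
[288.5417983  191.60196724]
[298.20835484 206.93758972]
clock: 9.7
eef_pos: [501.3, 107.0, 45.5]
tool_rot: [-3.135, 0.121, 2.738]
force: [0.7, 0.2, -1.1]
width: 26.0
gripper_force: 59.6
at [501.3319 106.999   45.5158] t 9.7 F [ 0.6971  0.1939 -1.0801] w 25.974945251879
move-first d [ 1.0001  0.6292 -0.6131] | then rot [-0.0068  0.0682 -0.0022] n 0.4574527574584055 | move-after-rot d [ 1.038   0.6354 -0.5392] len 1.3311394318028011
[-0.08776289  0.73709885 -0.34894373  2.12047238  0.97128047  0.38888256
 -0.09474387]
```

```bash
cat > prof.py <<'E'
import sys
from h import *
from scipy.spatial.transform import Rotation as Ro
s=ctrl.read_state();im=get_image("side");cv2.imwrite("pics/%s.png"%sys.argv[1],im)
r=Ro.from_euler("xyz",s["tool_rot"]).as_matrix();mid=s["eef_pos"]-24*r[:,2]
print("elev",round(float(np.degrees(np.arcsin(-r[2,0]))),2),"mouth",(mid-60*r[:,0]).round(1),"q6",round(s["qpos"][5],3),"t",s["clock"])
g=cv2.GaussianBlur(cv2.cvtColor(im,6),(0,0),1).astype(np.float32)
d=list(range(0,130,3));out=[]
for k in d:
    p=proj("side",mid-(k-60)*r[:,0]);out.append([int(cv2.getRectSubPix(g,(1,1),(float(p[0]),float(p[1]+o)))[0,0]) for o in(-2,0,2,4)])
for o in range(4):print([-2,0,2,4][o],[x[o] for x in out])
E
python3 prof.py P0
python3 nudge.py '[{"dry": 0.03, "jaw": 20}, {"dry": 0.04, "jaw": 20}, {"dry": 0.04, "jaw": 20}, {"dry": 0.03, "jaw": 20}, {"jaw": 20}, {"jaw": 20}]'; python3 prof.py P1
```

```text
elev 6.91 mouth [553.5  84.9  76.6] q6 0.389 t 9.7
-2 [183, 181, 183, 186, 187, 184, 181, 180, 182, 173, 141, 93, 56, 42, 40, 40, 39, 38, 37, 37, 39, 56, 98, 147, 174, 183, 185, 185, 185, 185, 185, 186, 186, 186, 186, 186, 185, 184, 175, 154, 129, 114, 111, 111]
0 [161, 164, 167, 170, 171, 171, 171, 173, 173, 169, 154, 118, 75, 48, 39, 39, 39, 39, 38, 37, 39, 54, 97, 154, 187, 199, 202, 201, 201, 201, 201, 201, 201, 201, 201, 201, 200, 201, 194, 174, 142, 119, 111, 110]
2 [143, 147, 148, 148, 147, 150, 158, 166, 163, 153, 144, 128, 98, 69, 53, 47, 43, 40, 39, 38, 41, 57, 100, 155, 190, 204, 208, 208, 207, 208, 208, 207, 207, 208, 209, 208, 208, 207, 203, 186, 151, 117, 102, 97]
4 [129, 136, 141, 140, 137, 142, 154, 164, 163, 151, 141, 136, 126, 109, 93, 80, 62, 47, 39, 38, 43, 60, 93, 133, 164, 179, 183, 182, 181, 180, 180, 180, 180, 182, 184, 183, 181, 178, 174, 160, 128, 93, 76, 70]
clock: 10.35
eef_pos: [501.4, 106.4, 46.0]
tool_rot: [-3.135, -0.019, 2.736]
force: [0.0, -0.1, -1.5]
width: 25.8
gripper_force: 59.5
elev -1.06 mouth [557.   82.6  68.9] q6 0.569 t 10.35
-2 [203, 196, 190, 192, 195, 194, 190, 187, 188, 192, 195, 193, 175, 132, 78, 49, 43, 44, 44, 42, 39, 40, 56, 100, 155, 183, 190, 191, 191, 190, 191, 191, 190, 191, 190, 190, 190, 190, 185, 164, 133, 112, 106, 103]
0 [175, 173, 174, 177, 178, 178, 179, 180, 180, 180, 180, 178, 168, 137, 87, 52, 41, 41, 41, 41, 39, 42, 62, 113, 171, 200, 207, 208, 208, 207, 207, 207, 207, 207, 207, 207, 206, 205, 199, 169, 123, 91, 80, 76]
2 [143, 152, 158, 156, 153, 155, 164, 174, 171, 161, 154, 156, 158, 146, 106, 64, 46, 42, 43, 42, 41, 45, 73, 130, 186, 208, 214, 214, 213, 213, 214, 213, 214, 214, 214, 214, 213, 211, 202, 165, 110, 71, 62, 60]
4 [133, 149, 159, 154, 146, 148, 160, 171, 165, 150, 141, 144, 153, 152, 124, 88, 65, 50, 43, 41, 42, 52, 83, 131, 171, 185, 189, 188, 187, 187, 187, 186, 187, 188, 187, 185, 181, 178, 168, 138, 94, 66, 61, 61]
```

```bash
python3 nudge.py '[{"dry": 0.03, "jaw": 20}, {"dry": 0.02, "jaw": 20}, {"jaw": 20}, {"jaw": 20}]'; python3 prof.py P2 | grep -v ^0
```

```text
clock: 10.8
eef_pos: [501.4, 106.6, 46.1]
tool_rot: [-3.135, -0.068, 2.736]
force: [-0.4, -0.3, -0.6]
width: 25.9
gripper_force: 59.5
elev -3.92 mouth [558.   82.5  65.9] q6 0.63 t 10.8
-2 [201, 199, 195, 194, 194, 194, 196, 198, 195, 192, 190, 192, 195, 186, 145, 85, 50, 44, 46, 46, 44, 41, 46, 79, 134, 175, 190, 191, 192, 191, 191, 192, 191, 191, 191, 191, 190, 190, 185, 166, 132, 106, 94, 88]
2 [151, 172, 197, 205, 193, 172, 158, 154, 159, 171, 178, 171, 160, 147, 118, 76, 50, 43, 43, 42, 43, 44, 60, 111, 172, 205, 215, 215, 214, 214, 214, 214, 213, 213, 214, 213, 212, 208, 194, 155, 101, 69, 60, 59]
4 [136, 161, 182, 187, 177, 160, 146, 143, 151, 167, 174, 166, 154, 145, 126, 95, 68, 52, 43, 41, 42, 50, 75, 123, 166, 186, 192, 191, 188, 186, 185, 185, 183, 183, 182, 180, 178, 176, 165, 131, 88, 68, 66, 67]
```

```bash
python3 nudge.py '[{"jaw": 20}, {"jaw": 20}]' | head -1; python3 prof.py P3 | grep -v ^0
```

```text
clock: 11.05
elev -3.93 mouth [558.   82.6  66.1] q6 0.63 t 11.05
-2 [202, 199, 195, 195, 195, 194, 193, 192, 191, 193, 196, 198, 195, 181, 138, 81, 48, 43, 45, 45, 42, 41, 47, 81, 136, 177, 190, 191, 191, 191, 191, 191, 191, 191, 191, 191, 191, 190, 184, 164, 132, 107, 95, 89]
2 [152, 173, 199, 211, 213, 213, 212, 205, 188, 168, 157, 156, 161, 161, 133, 84, 51, 43, 42, 42, 42, 42, 52, 86, 132, 171, 197, 211, 214, 214, 214, 213, 214, 213, 213, 213, 211, 209, 195, 155, 101, 69, 60, 59]
4 [136, 162, 184, 191, 190, 188, 187, 184, 174, 158, 147, 148, 160, 166, 144, 103, 69, 51, 43, 41, 42, 48, 67, 103, 141, 169, 185, 190, 191, 189, 186, 185, 184, 183, 181, 180, 179, 176, 164, 132, 89, 68, 65, 67]
```

```bash
python3 nudge.py '[{"jaw": 20}, {"jaw": 20}]' | head -1; python3 prof.py P4 | grep -v ^0
```

```text
clock: 11.3
elev -3.94 mouth [558.1  82.4  66. ] q6 0.631 t 11.3
-2 [202, 199, 195, 195, 195, 194, 193, 192, 191, 192, 192, 192, 191, 178, 137, 80, 49, 44, 45, 44, 42, 41, 48, 82, 137, 178, 195, 199, 199, 197, 193, 192, 191, 191, 191, 191, 191, 190, 185, 167, 133, 107, 95, 88]
2 [151, 172, 197, 210, 213, 213, 214, 214, 214, 214, 214, 210, 196, 164, 120, 74, 49, 42, 42, 42, 41, 43, 59, 106, 154, 170, 165, 161, 162, 172, 190, 206, 212, 213, 213, 213, 211, 208, 193, 154, 100, 69, 60, 59]
4 [136, 162, 182, 189, 189, 188, 187, 186, 186, 186, 188, 187, 179, 159, 128, 92, 66, 51, 43, 41, 42, 50, 77, 124, 159, 166, 157, 150, 152, 163, 175, 182, 183, 183, 182, 181, 178, 175, 162, 129, 88, 68, 66, 67]
```

```bash
python3 nudge.py '[{"jaw": 20}, {"dry": -0.03, "jaw": 20}, {"dry": -0.038, "jaw": 20}, {"jaw": 20}]' | head -1; python3 prof.py P5 | grep -v ^0
```

```text
clock: 11.75
elev -0.06 mouth [555.8  83.9  70.3] q6 0.548 t 11.75
-2 [202, 194, 190, 191, 192, 191, 190, 190, 189, 189, 190, 186, 166, 116, 68, 46, 43, 43, 42, 40, 38, 40, 60, 107, 158, 184, 194, 197, 197, 195, 191, 190, 192, 196, 198, 197, 193, 190, 182, 161, 132, 116, 111, 110]
2 [145, 164, 190, 207, 212, 213, 213, 213, 212, 212, 212, 212, 203, 166, 106, 59, 43, 41, 41, 41, 41, 45, 68, 114, 157, 173, 167, 159, 159, 166, 180, 186, 176, 163, 159, 163, 177, 193, 194, 164, 115, 80, 67, 62]
4 [133, 153, 175, 187, 190, 190, 190, 189, 188, 186, 186, 186, 182, 160, 120, 84, 64, 50, 42, 40, 41, 49, 75, 115, 151, 163, 155, 145, 145, 155, 168, 172, 165, 153, 146, 148, 158, 168, 162, 135, 93, 67, 59, 59]
```

```bash
python3 nudge.py '[{"jaw": 20}, {"jaw": 20}, {"jaw": 20}]' | head -1; python3 prof.py P6 | grep -v ^0
```

```text
clock: 12.1
elev -0.06 mouth [557.   82.7  70. ] q6 0.548 t 12.1
-2 [201, 195, 190, 191, 191, 191, 190, 189, 190, 191, 191, 187, 164, 116, 67, 46, 43, 44, 43, 40, 39, 41, 65, 114, 162, 184, 193, 197, 197, 195, 192, 190, 193, 197, 198, 197, 194, 191, 185, 165, 134, 113, 108, 107]
2 [145, 165, 191, 208, 211, 212, 212, 212, 212, 212, 212, 210, 198, 159, 99, 58, 44, 41, 41, 41, 41, 45, 70, 118, 162, 172, 166, 158, 157, 164, 177, 183, 174, 163, 159, 163, 176, 193, 197, 165, 111, 73, 63, 61]
4 [132, 151, 171, 183, 184, 184, 184, 184, 184, 183, 183, 182, 176, 155, 115, 81, 62, 48, 41, 40, 41, 50, 78, 120, 156, 164, 156, 145, 144, 154, 167, 175, 167, 155, 148, 151, 161, 170, 167, 138, 94, 65, 59, 58]
```

```bash
python3 nudge.py '[{"jaw": 20}, {"jaw": 20}, {"jaw": 20}, {"jaw": 20}, {"jaw": 20}, {"jaw": 20}, {"jaw": 20}, {"jaw": 20}, {"jaw": 20}, {"jaw": 20}]' | head -1; python3 prof.py P7 | grep ^2
python3 nudge.py '[{"dry": 0.03, "jaw": 20}, {"dry": 0.03, "jaw": 20}, {"dry": 0.03, "jaw": 20}, {"jaw": 20}, {"jaw": 20}, {"jaw": 20}, {"jaw": 20}, {"jaw": 20}, {"jaw": 20}, {"jaw": 20}]' | head -1; python3 prof.py P8 | grep -v ^0
```

```text
clock: 13.15
2 [144, 166, 192, 208, 211, 212, 212, 212, 212, 213, 213, 211, 200, 162, 102, 59, 45, 42, 41, 40, 40, 42, 67, 115, 158, 171, 165, 159, 158, 167, 182, 187, 176, 163, 158, 161, 174, 193, 199, 170, 117, 77, 64, 62]
clock: 14.2
elev -5.19 mouth [558.5  82.4  64.7] q6 0.657 t 14.2
-2 [204, 202, 198, 197, 196, 194, 192, 191, 192, 192, 192, 192, 193, 188, 165, 112, 64, 45, 44, 45, 44, 41, 46, 76, 130, 173, 188, 192, 192, 192, 192, 191, 191, 191, 191, 191, 191, 191, 187, 169, 133, 103, 88, 81]
2 [153, 173, 196, 210, 213, 215, 215, 215, 214, 214, 214, 214, 213, 203, 167, 106, 61, 45, 42, 42, 42, 42, 56, 101, 164, 204, 213, 214, 214, 214, 213, 213, 214, 214, 214, 213, 211, 207, 192, 154, 102, 75, 75, 84]
4 [134, 156, 176, 187, 189, 191, 191, 190, 189, 188, 187, 186, 187, 181, 156, 112, 74, 53, 44, 41, 41, 47, 69, 113, 161, 185, 189, 188, 187, 186, 185, 186, 187, 187, 185, 182, 178, 173, 158, 125, 92, 84, 93, 100]
```

```bash
python3 nudge.py '[{"z": -10, "jaw": 20}, {"z": -10, "jaw": 20}, {"dry": 0.08, "jaw": 20}, {"dry": 0.09, "jaw": 20}, {"jaw": 20}, {"jaw": 20}, {"jaw": 20}]'; python3 look.py L2; python3 g.py 500 110 150 157 15
```

```text
clock: 14.95
eef_pos: [502.4, 106.5, 66.6]
tool_rot: [-3.135, -0.26, 2.736]
force: [-1.1, -0.1, -0.7]
width: 25.8
gripper_force: 59.7
at [502.4651 106.5557  66.6341] t 15.05 F [-0.2366 -1.0253 -1.0754] w 25.693456601956058
move-first d [ 24.9211   1.6634 -79.6492] | then rot [-0.0065 -0.5217 -0.0016] n 3.4780773303623733 | move-after-rot d [-18.0849   2.2073 -81.4609] len 83.47347270767992
```

View pics/L2.png

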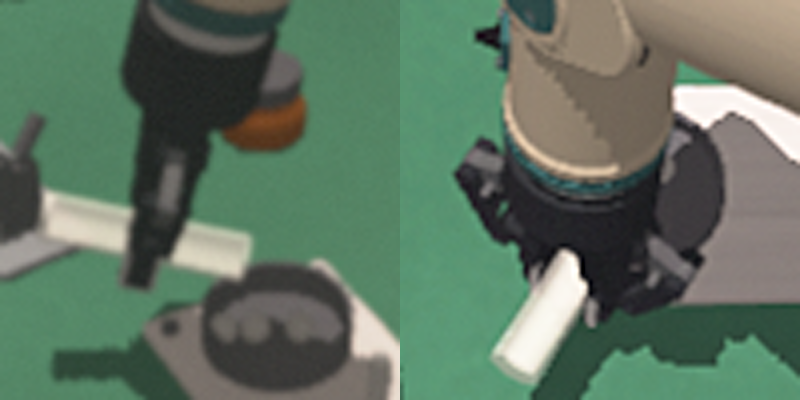

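Three balls lie in the dish, at (228,322), (258,330) and (298,328), and the tube is empty. Next I lift it and take it back.

```bash
python3 nudge.py '[{"x": 3, "z": -10, "jaw": 20}, {"x": 6, "z": -20, "jaw": 20}, {"x": 6, "y": 0.5, "z": -20, "jaw": 20}, {"x": 6, "y": 0.5, "z": -20, "jaw": 20}, {"x": 4, "y": 0.5, "z": -10, "jaw": 20}, {"dry": -0.1, "jaw": 20}, {"dry": -0.14, "jaw": 20}, {"dry": -0.14, "jaw": 20}, {"dry": -0.14, "jaw": 20}, {"jaw": 20}]' | sed -n 2,3p
python3 nudge.py '[{"drx": 0.03, "drz": 0.11, "jaw": 20}, {"drx": 0.03, "drz": 0.113, "jaw": 20}, {"drx": 0.03, "drz": 0.113, "jaw": 20}, {"drx": 0.03, "drz": 0.113, "jaw": 20}, {"drx": 0.03, "drz": 0.113, "jaw": 20}, {"drx": 0.03, "drz": 0.113, "jaw": 20}, {"drx": 0.03, "drz": 0.113, "jaw": 20}, {"drx": 0.033, "drz": 0.125, "jaw": 20}, {"jaw": 20}, {"jaw": 20}]'
python3 g.py 455.4 284.7 141 102.7 15
```

```text
eef_pos: [497.6, 111.5, 149.7]
tool_rot: [-3.129, 0.238, 2.748]
clock: 17.05
eef_pos: [501.8, 107.9, 148.8]
tool_rot: [-3.115, 0.254, 1.798]
force: [-0.5, 0.4, -0.1]
width: 25.9
gripper_force: 59.6
at [501.7955 107.9161 148.7948] t 17.05 F [-0.5429  0.3891 -0.1364] w 25.94100675821138
move-first d [178.8069  -6.3387 -38.1282] | then rot [-0.0251 -0.0082  0.0058] n 0.18035472794862692 | move-after-rot d [178.4522  -6.3951 -39.7463] len 182.93673860311338
```

```bash
python3 nudge.py '[{"x": 10, "y": -0.3, "z": -2.2, "drx": -0.0125, "dry": -0.004, "drz": 0.003, "jaw": 20}, {"x": 20, "y": -0.7, "z": -4.5, "drx": -0.0125, "dry": -0.004, "drz": 0.003, "jaw": 20}, {"x": 25, "y": -0.9, "z": -5.5, "jaw": 20}, {"x": 25, "y": -0.9, "z": -5.5, "jaw": 20}, {"x": 25, "y": -0.9, "z": -5.5, "jaw": 20}, {"x": 25, "y": -0.9, "z": -5.5, "jaw": 20}, {"x": 25, "y": -0.9, "z": -5.5, "jaw": 20}, {"x": 15, "y": -0.5, "z": -3.5, "jaw": 20}, {"x": 8, "y": -0.3, "z": -1.8, "jaw": 20}, {"jaw": 20}, {"jaw": 20}]'
python3 g.py 455.4 284.7 141 102.7 15;python3 g.py 455.7 285 75 102.7 15
```

```text
clock: 18.15
eef_pos: [456.1, 283.0, 141.1]
tool_rot: [3.141, 0.265, 1.789]
force: [0.0, -0.7, 0.3]
width: 26.2
gripper_force: 59.6
at [456.1237 283.0223 141.0606] t 18.15 F [ 0.0198 -0.7139  0.3019] w 26.20176295811355
move-first d [ 1.7481 -0.3423 -0.4114] | then rot [ 0.0003  0.0029 -0.003 ] n 0.027716950721838104 | move-after-rot d [ 1.7503 -0.3371 -0.4063] len 1.8281775830439844
at [456.1237 283.0223 141.0606] t 18.15 F [ 0.0198 -0.7139  0.3019] w 26.20176295811355
move-first d [19.2335 -0.0519 63.231 ] | then rot [ 0.0003  0.0029 -0.003 ] n 0.027716950721838104 | move-after-rot d [19.0513  0.0215 63.2861] len 66.09152073392137
```

```bash
python3 nudge.py '[{"x": 3, "z": 10, "jaw": 20}, {"x": 5.5, "z": 19, "jaw": 20}, {"x": 5.5, "z": 19, "jaw": 20}, {"x": 4, "z": 14, "jaw": 20}, {"jaw": 20}]' | sed -n 2,4p;python3 g.py 456 284 48 102.7 15
```

```text
eef_pos: [454.7, 284.1, 74.5]
tool_rot: [-3.139, 0.266, 1.79]
force: [0.4, 0.5, -0.8]
at [454.6828 284.0992  74.4742] t 18.65 F [ 0.3713  0.4844 -0.8387] w 25.92127637487302
move-first d [ 6.578   1.3182 25.6441] | then rot [-0.0026  0.0038 -0.0019] n 0.033178456309628665 | move-after-rot d [ 6.4789  1.2631 25.6721] len 26.50715344109165
```

```bash
python3 nudge.py '[{"x": 2, "y": 0.6, "z": 8, "jaw": 20}, {"x": 2, "y": 0.6, "z": 8, "jaw": 20}, {"x": 1.3, "z": 5, "jaw": 20}, {"x": 0.6, "z": 2.5, "jaw": 20}, {"jaw": 20}]' | sed -n 2,4p;python3 g.py 456 285 47.0 102.7 15; python3 look.py L3
python3 - <<'E'
import cv2
s=cv2.imread("pics/L3_s.png")
cv2.imwrite("pics/c5.png",cv2.resize(s[120:220,180:330],None,fx=5,fy=5,interpolation=2))
E
```

```text
eef_pos: [456.8, 285.6, 52.1]
tool_rot: [3.14, 0.263, 1.79]
force: [-0.1, 0.4, -0.4]
at [456.7614 285.6077  52.0854] t 19.15 F [-0.0563  0.3871 -0.4445] w 25.92927442687901
move-first d [ 0.9115 -0.8819  5.0201] | then rot [ 0.0007  0.0016 -0.0022] n 0.018683520370899993 | move-after-rot d [ 0.9053 -0.8764  5.0222] len 5.177851942334961
```

View pics/c5.png

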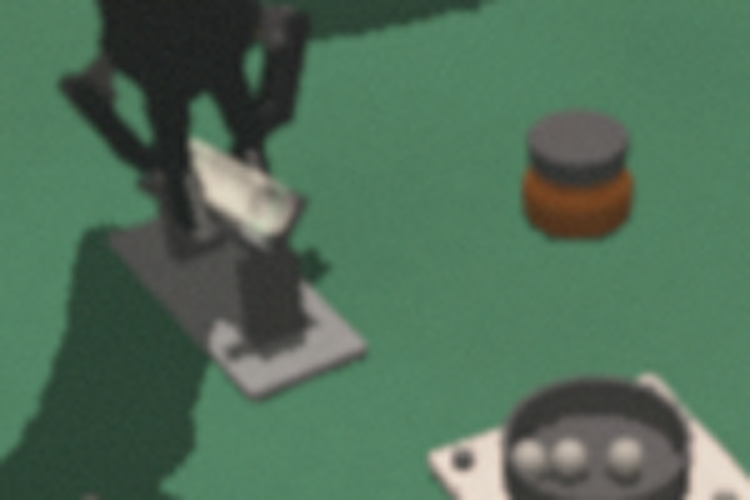

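The balls are in the dish at (530,457), (568,457) and (625,455). The tube's mouth at (270,210) is back over the front V-block. I'll lower the last 5 mm, release, and back off.

```bash
python3 nudge.py '[{"x": 0.5, "y": -0.5, "z": 2.5, "jaw": 20}, {"x": 0.4, "y": -0.4, "z": 2.5, "jaw": 20}, {"jaw": 20}, {"jaw": 24}, {"jaw": 28}, {"jaw": 34}, {"jaw": 50}, {"jaw": 60}, {"jaw": 60}]'
python3 nudge.py '[{"z": -5, "jaw": 60}, {"z": -15, "jaw": 60}, {"z": -25, "jaw": 60}, {"z": -35, "jaw": 60}, {"z": -35, "jaw": 60}, {"z": -25, "jaw": 60}, {"jaw": 60}]' | sed -n 2,4p
python3 look.py L4
python3 - <<'E'
import cv2,numpy as np
s=cv2.imread("pics/L4_s.png");t=cv2.imread("pics/L4_t.png")
z=lambda im:cv2.resize(im,None,fx=4,fy=4,interpolation=2)
cv2.imwrite("pics/c6.png",np.hstack([z(s[130:230,190:290]),z(t[180:280,115:215])]))
from h import *
for n,im in(("side",s),("top",t)):print(n,[p for p in pulleys(im,n) if p[1]>200 and p[0]>290])
E
python3 g.py 500 -270 150 90 0
```

```text
clock: 20.15
eef_pos: [456.1, 285.1, 47.3]
tool_rot: [3.14, 0.263, 1.79]
force: [0.2, 0.2, -0.8]
width: 60.1
gripper_force: 0.0
eef_pos: [448.9, 323.7, 186.1]
tool_rot: [3.134, 0.258, 1.79]
force: [-0.5, 0.3, 0.1]
side [(330.5, 411.4, 603.0), (391.0, 376.0, 702.0), (307.5, 365.4, 648.5), (365.3, 335.9, 564.5), (515.5, 309.4, 698.0), (394.5, 261.5, 658.0)]
at [447.9817 320.6063 182.914 ] t 20.95 F [-0.3166  0.3762  0.0397] w 60.15934469767331
move-first d [-559.0447  -78.0604  184.3386] | then rot [0.0313 0.2616 0.2182] n 2.280267323002267 | move-after-rot d [-590.6063   52.0183   32.914 ] len 593.8055990903116Traceback (most recent call last):
  File "<stdin>", line 6, in <module>
  File "h.py", line 20, in pulleys
    hsv=cv2.cvtColor(im,cv2.COLOR_BGR2HSV);m=((hsv[...,2]>110)&(hsv[...,1]<60)).astype(np.uint8)
cv2.error: OpenCV(4.12.0) /io/opencv/modules/imgproc/src/color.simd_helpers.hpp:92: error: (-15:Bad number of channels) in function 'cv::impl::{anonymous}::CvtHelper<VScn, VDcn, VDepth, sizePolicy>::CvtHelper(cv::InputArray, cv::OutputArray, int) [with VScn = cv::impl::{anonymous}::Set<3, 4>; VDcn = cv::impl::{anonymous}::Set<3>; VDepth = cv::impl::{anonymous}::Set<0, 5>; cv::impl::{anonymous}::SizePolicy sizePolicy = cv::impl::<unnamed>::NONE; cv::InputArray = const cv::_InputArray&; cv::OutputArray = const cv::_OutputArray&]'
> Invalid number of channels in input image:
>     'VScn::contains(scn)'
> where
>     'scn' is 1
```

View pics/c6.png

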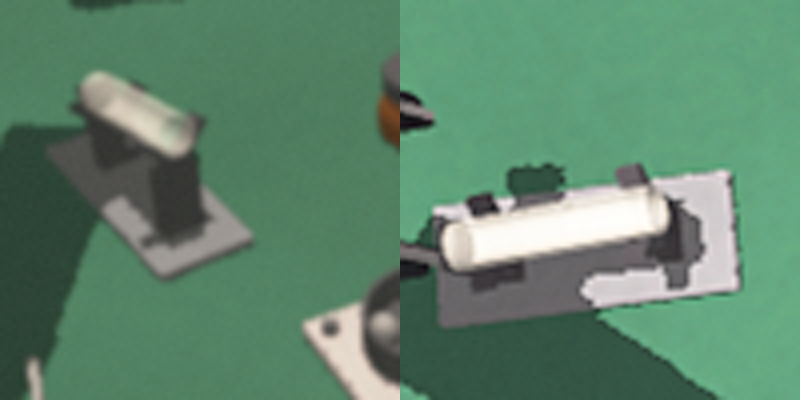

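The tube lies in both V-blocks, from foot (455,245) to mouth (655,210) in the top half, as it was found. Next are the pulleys.

```bash
python3 nudge.py '[{"drx": 0.015, "dry": 0.13, "drz": 0.11, "jaw": 70}, {"drx": 0.015, "dry": 0.13, "drz": 0.11, "jaw": 70}, {"jaw": 70}]' | sed -n 2,3p
python3 nudge.py '[{"x": -25, "y": 3, "z": 2, "jaw": 70}, {"x": -45, "y": 3, "z": 2, "jaw": 70}, {"x": -45, "jaw": 70}, {"x": -45, "jaw": 70}, {"x": -45, "jaw": 70}, {"x": -45, "jaw": 70}, {"x": -45, "jaw": 70}, {"x": -45, "jaw": 70}, {"x": -45, "jaw": 70}, {"x": -45, "jaw": 70}, {"x": -45, "jaw": 70}, {"x": -45, "jaw": 70}]' | sed -n 2,3p
cat > pul.py <<'E'
from h import *
np.set_printoptions(precision=1,suppress=True)
s=get_image("side");t=get_image("top");cv2.imwrite("pics/pl_s.png",s);cv2.imwrite("pics/pl_t.png",t)
# both-view matches whose rays meet at a plausible height
for a in pulleys(s,"side"):
    for b in pulleys(t,"top"):
        x,g=tri(a[:2],b[:2])
        if g<4 and 5<x[2]<24 and x[1]<-200: print("both",x,round(g,1),"z21",(plane("side",a[:2],21)+plane("top",b[:2],21))/2,a[2],b[2])
for b in pulleys(t,"top"):
    x=plane("top",b[:2],14)
    if x[1]<-200 and x[0]<660:print("top@14",x,b[2])
for b in pulleys(s,"side"):
    x=plane("side",b[:2],14)
    if -450<x[1]<-200 and x[0]<660:print("side@14",x,b[2])
E
python3 pul.py; python3 g.py 444 -286.5 90 90 0
```

```text
eef_pos: [449.2, 314.6, 181.2]
tool_rot: [3.139, 0.038, 1.588]
eef_pos: [466.7, -199.9, 195.3]
tool_rot: [3.14, 0.034, 1.6]
top@14 [ 225.3 -540.    14. ] 1191.5
top@14 [ 581.4 -587.2   14. ] 460.5
top@14 [ 509.2 -452.5   14. ] 234.5
side@14 [ 447.6 -369.7   14. ] 605.0
side@14 [ 566.7 -354.6   14. ] 705.0
side@14 [ 444.7 -287.8   14. ] 603.0
side@14 [ 562.9 -273.4   14. ] 566.5
at [ 465.8489 -205.8321  194.8551] t 22.55 F [-0.5671 -0.0222 -0.1491] w 70.23234536093642
move-first d [-76.3069 -23.3319 107.7597] | then rot [0.001  0.0373 0.0175] n 0.27471876791729055 | move-after-rot d [-80.6679 -21.8489 104.8551] len 134.08680042918755
```

```bash
python3 nudge.py '[{"drx": 0.001, "dry": 0.037, "drz": 0.0175, "jaw": 70}, {"x": -20, "y": -5.5, "z": 26, "jaw": 70}, {"x": -20, "y": -5.5, "z": 26, "jaw": 70}, {"x": -20, "y": -5.5, "z": 26, "jaw": 70}, {"x": -20, "y": -5.5, "z": 26, "jaw": 70}, {"jaw": 70}, {"jaw": 70}]' | sed -n 2,4p
python3 g.py 444 -286.5 9 90 0
```

```text
eef_pos: [446.1, -277.1, 90.9]
tool_rot: [3.14, -0.005, 1.581]
force: [0.4, 0.9, 0.2]
at [ 446.1364 -277.1247   90.9427] t 23.25 F [0.4363 0.9396 0.2094] w 69.84903167894542
move-first d [-9.7645 -2.3371 81.8918] | then rot [ 0.0013 -0.005   0.0098] n 0.07419214115700373 | move-after-rot d [-9.3753 -2.1364 81.9427] len 82.50495577556853
```

```bash
python3 nudge.py '[{"x": -5, "y": -1.2, "z": 15, "dry": -0.005, "drz": 0.01, "jaw": 70}, {"x": -4.4, "y": -1, "z": 25, "jaw": 70}, {"z": 20, "jaw": 70}, {"z": 12, "jaw": 70}, {"z": 7, "jaw": 70}, {"z": 3, "jaw": 70}, {"jaw": 70}]' | sed -n 2,4p
python3 nudge.py '[{"jaw": 60}, {"jaw": 52}, {"jaw": 48}, {"jaw": 44}, {"jaw": 40}, {"jaw": 40}, {"jaw": 40}]'
```

```text
eef_pos: [444.7, -287.9, 10.0]
tool_rot: [3.138, 0.002, 1.569]
force: [-0.2, 0.3, -0.3]
clock: 24.65
eef_pos: [444.9, -288.5, 10.9]
tool_rot: [3.136, 0.003, 1.569]
force: [-0.5, 0.5, 7.6]
width: 44.3
gripper_force: 59.6
```

```bash
python3 nudge.py '[{"z": -5, "jaw": 40}, {"z": -10, "jaw": 40}, {"z": -20, "jaw": 40}, {"z": -30, "jaw": 40}, {"z": -30, "jaw": 40}, {"z": -30, "jaw": 40}, {"z": -15, "jaw": 40}, {"jaw": 40}, {"jaw": 40}]'
python3 look.py L5
python3 - <<'E'
import cv2,numpy as np
s=cv2.imread("pics/L5_s.png");t=cv2.imread("pics/L5_t.png")
cv2.imwrite("pics/c7.png",np.hstack([cv2.resize(s[240:390,240:390],None,fx=2.6,fy=2.6,interpolation=2),cv2.resize(t[180:330,350:500],None,fx=2.6,fy=2.6,interpolation=2)]))
E
python3 g.py 591.5 -32.3 150 90 0
```

```text
clock: 25.55
eef_pos: [443.1, -288.1, 149.6]
tool_rot: [3.139, 0.002, 1.568]
force: [0.3, -0.1, -1.5]
width: 44.7
gripper_force: 61.4
at [ 442.6961 -287.7004  148.6433] t 25.65 F [ 1.0585  0.3815 -1.3468] w 44.05824537734495
move-first d [255.7438 148.2133  -1.322 ] | then rot [ 0.0014  0.0007 -0.0023] n 0.018432752780800657 | move-after-rot d [255.4004 148.8039  -1.3567] len 295.59061529545676
```

View pics/c7.png

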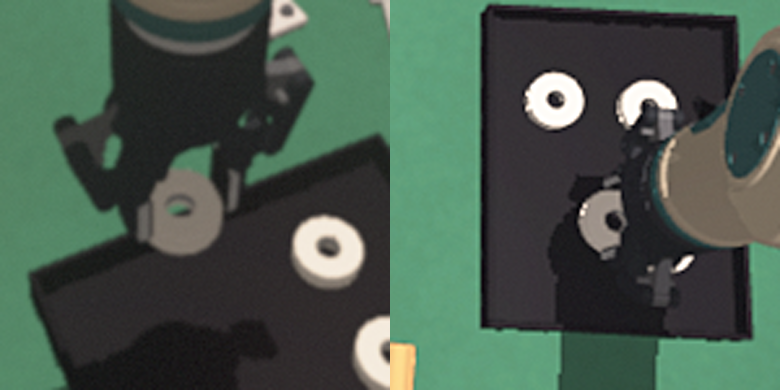

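Run:
```python
from h import *
np.set_printoptions(precision=1,suppress=True)
print(tri((309.2,321.5),(436.6,264.6)))
s=cv2.imread("pics/L5_s.png");c=cv2.resize(s[295:345,285:335],None,fx=10,fy=10,interpolation=2);cv2.imwrite("pics/c8.png",np.clip(c.astype(float)*1.5,0,255))
for z in(-6,0,5,10):
  o=np.array([442.7,-287.7,148.6+z]);print(z,[proj("side",o+d).round(1) for d in([-24,0,0],[24,0,0],[0,24,0],[0,-24,0],[0,0,0])])
```

```text
(array([ 442.2, -287.4,  150.3]), np.float64(0.3884311420513314))
-6 [array([294.3, 329.7]), array([323.8, 319.5]), array([302.9, 311.8]), array([315.8, 338. ]), array([309.2, 324.5])]
0 [array([294.3, 327.5]), array([324. , 317.2]), array([303. , 309.5]), array([315.9, 335.8]), array([309.3, 322.3])]
5 [array([294.3, 325.6]), array([324.2, 315.3]), array([303. , 307.6]), array([316.1, 333.9]), array([309.4, 320.4])]
10 [array([294.3, 323.7]), array([324.4, 313.4]), array([303.1, 305.7]), array([316.2, 332. ]), array([309.5, 318.5])][ WARN:0@0.322] global loadsave.cpp:1063 imwrite_ Unsupported depth image for selected encoder is fallbacked to CV_8U.
```

View pics/c8.png

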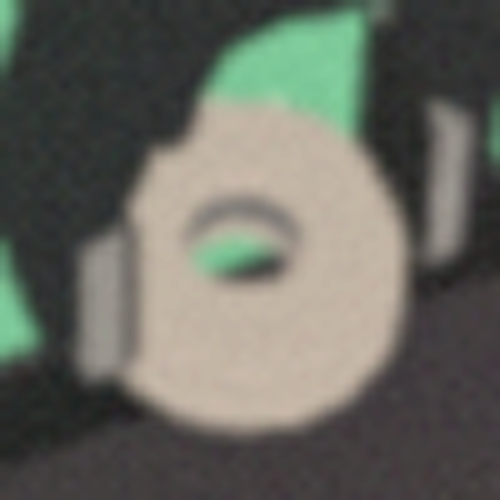

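The bore is at (242,240) in the crop. It lies under the TCP and looks close to level, so I carry the pulley to the spindle.

```bash
python3 nudge.py '[{"x": 15, "y": 9, "jaw": 40}, {"x": 28, "y": 16, "jaw": 40}, {"x": 32, "y": 18.5, "jaw": 40}, {"x": 32, "y": 18.5, "jaw": 40}, {"x": 32, "y": 18.5, "jaw": 40}, {"x": 32, "y": 18.5, "jaw": 40}, {"x": 32, "y": 18.5, "jaw": 40}, {"x": 28, "y": 16.5, "jaw": 40}, {"x": 17, "y": 10, "jaw": 40}, {"x": 8, "y": 4.5, "jaw": 40}, {"jaw": 40}, {"jaw": 40}]'
python3 g.py 591.8 -32.2 108 90 0
```

```text
clock: 26.85
eef_pos: [591.6, -33.9, 148.9]
tool_rot: [3.141, 0.003, 1.567]
force: [-0.8, -0.6, -1.1]
width: 44.6
gripper_force: 61.4
at [591.6268 -33.8942 148.8809] t 26.85 F [-0.763  -0.5894 -1.055 ] w 44.56264452838078
move-first d [ 1.8149  0.1229 40.8759] | then rot [ 0.0011  0.0029 -0.0034] n 0.03069216955647271 | move-after-rot d [ 1.6942  0.1732 40.8809] len 40.916336212669435
```

```bash
python3 nudge.py '[{"x": 0.9, "y": 0.1, "z": 10, "dry": 0.003, "jaw": 40}, {"x": 0.9, "y": 0.1, "z": 15, "jaw": 40}, {"z": 13, "jaw": 40}, {"z": 6, "jaw": 40}, {"jaw": 40}]' | sed -n 2,4p
python3 nudge.py '[{"z": 5, "jaw": 40}, {"z": 5, "jaw": 40}, {"z": 5, "jaw": 40}, {"z": 5, "jaw": 40}, {"jaw": 40}]'
```

```text
eef_pos: [592.0, -31.1, 104.4]
tool_rot: [3.141, -0.001, 1.568]
force: [-0.5, -1.1, -1.3]
clock: 27.85
eef_pos: [592.7, -31.3, 85.0]
tool_rot: [3.139, -0.0, 1.568]
force: [-0.5, -2.4, -2.7]
width: 44.0
gripper_force: 61.3
```

```bash
python3 nudge.py '[{"z": 6, "jaw": 40}, {"z": 8, "jaw": 40}, {"z": 8, "jaw": 40}, {"z": 8, "jaw": 40}, {"z": 8, "jaw": 40}, {"z": 5, "jaw": 40}, {"z": 3, "jaw": 40}, {"jaw": 40}]'
```

```text
clock: 28.65
eef_pos: [592.7, -31.2, 38.7]
tool_rot: [3.14, -0.0, 1.568]
force: [-0.9, -5.2, -3.2]
width: 44.3
gripper_force: 61.3
```

```bash
python3 nudge.py '[{"x": -1.5, "z": 4, "jaw": 40}, {"z": 4, "jaw": 40}, {"z": 2, "jaw": 40}, {"jaw": 40}]' 
python3 nudge.py '[{"jaw": 46}, {"jaw": 50}, {"jaw": 60}, {"jaw": 70}, {"jaw": 70}]' |sed -n 4,5p
python3 nudge.py '[{"z": -10, "jaw": 70}, {"z": -20, "jaw": 70}, {"z": -30, "jaw": 70}, {"z": -40, "jaw": 70}, {"z": -20, "jaw": 70}, {"jaw": 70}]' | sed -n 2,4p
```

```text
clock: 29.05
eef_pos: [593.2, -31.5, 29.1]
tool_rot: [3.139, -0.002, 1.569]
force: [-0.1, -2.2, -2.6]
width: 44.4
gripper_force: 61.4
force: [0.4, -0.4, 0.7]
width: 70.0
eef_pos: [595.4, -31.8, 153.9]
tool_rot: [3.131, -0.001, 1.568]
force: [-1.0, -0.1, -1.6]
```

```bash
python3 nudge.py '[{"x": -20, "y": -2, "jaw": 70}, {"x": -35, "y": -4, "z": 5, "jaw": 70}, {"x": -40, "y": -5, "z": 10, "jaw": 70}, {"x": -40, "y": -5, "z": 10, "jaw": 70}, {"x": -40, "y": -5, "z": 10, "jaw": 70}, {"x": -35, "y": -5, "z": 10, "jaw": 70}, {"x": -25, "y": -5, "z": 10, "jaw": 70}, {"jaw": 70}, {"jaw": 70}]' | sed -n 2,3p
python3 pul.py
python3 - <<'E'
import cv2,numpy as np
s=cv2.imread("pics/pl_s.png");t=cv2.imread("pics/pl_t.png")
cv2.imwrite("pics/c9.png",np.hstack([cv2.resize(s[180:280,270:370],None,fx=4,fy=4,interpolation=2),cv2.resize(t[150:250,240:340],None,fx=4,fy=4,interpolation=2)]))
E
```

```text
eef_pos: [560.9, -266.7, 93.6]
tool_rot: [3.139, -0.003, 1.567]
both [ 446.  -370.9   14.3] 0.6 z21 [ 444.7 -370.8   21. ] 580.0 393.0
both [ 565.3 -355.2   11.8] 1.3 z21 [ 562.4 -355.1   21. ] 663.0 329.5
both [ 564.3 -272.4   10.6] 1.2 z21 [ 560.9 -273.4   21. ] 516.0 288.0
top@14 [ 193.7 -357.4   14. ] 1331.5
top@14 [ 445.4 -370.8   14. ] 393.0
top@14 [ 494.5 -569.6   14. ] 1472.5
top@14 [ 563.5 -354.    14. ] 329.5
top@14 [ 562.2 -271.2   14. ] 288.0
side@14 [ 446.7 -370.8   14. ] 580.0
side@14 [ 565.8 -356.1   14. ] 663.0
side@14 [ 564.2 -274.1   14. ] 516.0
```

View pics/c9.png

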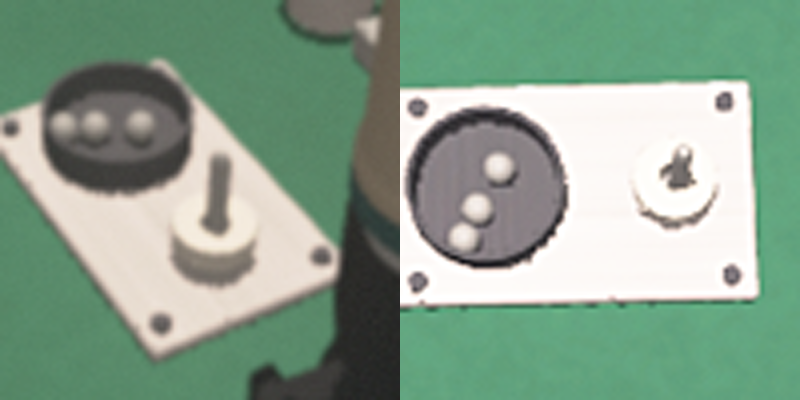

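The first pulley sits flat on the collar at (213,235) in the left half and (675,180) in the right half. The balls are still in the dish. Next I take pulley 4, at (562.8,-273).

```bash
python3 g.py 562.8 -273.3 9.5 90 0
```

```text
at [ 562.2398 -264.8771   94.5589] t 31.15 F [-0.1565 -0.3711  0.0292] w 70.14548499424815
move-first d [-8.6534  0.2198 85.0373] | then rot [ 0.004  -0.0027 -0.0001] n 0.03229025614661144 | move-after-rot d [-8.4229  0.5602 85.0589] len 85.47671907870478
```

```bash
python3 nudge.py '[{"x": -5, "y": 0.2, "z": 15, "drx": 0.004, "dry": -0.003, "jaw": 70}, {"x": -3.4, "z": 25, "jaw": 70}, {"z": 20, "jaw": 70}, {"z": 12, "jaw": 70}, {"z": 7, "jaw": 70}, {"z": 6, "jaw": 70}, {"jaw": 70}, {"jaw": 70}]' | sed -n 2,4p; python3 g.py 562.8 -273.3 9.5 90 0
```

```text
eef_pos: [562.3, -275.4, 9.9]
tool_rot: [3.141, 0.002, 1.569]
force: [-0.1, -0.0, -0.2]
at [ 562.3009 -275.4312    9.8636] t 31.95 F [-0.1218 -0.0358 -0.1984] w 70.08353816334561
move-first d [2.133  0.4947 0.3595] | then rot [ 0.0004  0.002  -0.002 ] n 0.019076651750686582 | move-after-rot d [2.1312 0.4991 0.3636] len 2.218905135453592
```

```bash
python3 nudge.py '[{"x": 2, "jaw": 66}, {"jaw": 60}, {"jaw": 52}, {"jaw": 48}, {"jaw": 44}, {"jaw": 40}, {"jaw": 40}, {"jaw": 40}]'
python3 nudge.py '[{"z": -5, "jaw": 40}, {"z": -10, "jaw": 40}, {"z": -20, "jaw": 40}, {"z": -30, "jaw": 40}, {"z": -30, "jaw": 40}, {"z": -30, "jaw": 40}, {"z": -15, "jaw": 40}, {"jaw": 40}, {"jaw": 40}]' | sed -n 2,5p
python3 g.py 592.5 -32.5 150 90 0
```

```text
clock: 32.75
eef_pos: [562.6, -273.5, 10.3]
tool_rot: [3.141, 0.002, 1.569]
force: [1.4, 0.6, 5.6]
width: 44.6
gripper_force: 60.2
eef_pos: [561.1, -273.2, 148.5]
tool_rot: [-3.14, 0.001, 1.568]
force: [-0.2, 0.1, -1.5]
width: 44.3
at [ 561.0804 -273.182   148.5382] t 33.65 F [-0.236   0.1194 -1.5122] w 44.29118780067993
move-first d [240.7548  30.8352  -1.866 ] | then rot [-0.002   0.0014 -0.0024] n 0.02296219635047943 | move-after-rot d [240.682   31.4196  -1.4618] len 242.72858673198712
```

Next I move across and descend to just above the spindle tip.

```bash
python3 nudge.py '[{"x": 15, "y": 2, "jaw": 40}, {"x": 25, "y": 3.2, "jaw": 40}, {"x": 30, "y": 3.9, "jaw": 40}, {"x": 30, "y": 3.9, "jaw": 40}, {"x": 30, "y": 3.9, "jaw": 40}, {"x": 30, "y": 3.9, "jaw": 40}, {"x": 30, "y": 3.9, "jaw": 40}, {"x": 25, "y": 3.2, "jaw": 40}, {"x": 17, "y": 2.2, "jaw": 40}, {"x": 8.5, "y": 1.1, "jaw": 40}, {"jaw": 40}, {"jaw": 40}]' | sed -n 2p
python3 nudge.py '[{"z": 10, "jaw": 40}, {"z": 15, "jaw": 40}, {"z": 13, "jaw": 40}, {"z": 6, "jaw": 40}, {"jaw": 40}, {"jaw": 40}]' | sed -n 2,5p
python3 g.py 592.5 -32.7 104 90 0
```

```text
eef_pos: [593.0, -33.5, 148.2]
eef_pos: [593.7, -32.9, 104.9]
tool_rot: [-3.141, 0.002, 1.568]
force: [0.3, 0.7, -1.0]
width: 44.4
at [593.7375 -32.9314 104.8877] t 35.45 F [ 0.3331  0.6645 -0.9561] w 44.39106276889854
move-first d [ 0.2297 -1.2376  0.8879] | then rot [-0.0005  0.0016 -0.0025] n 0.019914898686536304 | move-after-rot d [ 0.2314 -1.2375  0.8877] len 1.5403858165865354
```

```bash
python3 nudge.py '[{"y": -1, "z": 5, "jaw": 40}, {"z": 5, "jaw": 40}, {"z": 6, "jaw": 40}, {"z": 8, "jaw": 40}, {"z": 8, "jaw": 40}, {"z": 8, "jaw": 40}, {"z": 8, "jaw": 40}, {"z": 6, "jaw": 40}, {"z": 4, "jaw": 40}, {"jaw": 40}]' | sed -n 2,5p
python3 nudge.py '[{"z": 1, "jaw": 44}, {"jaw": 48}, {"jaw": 56}, {"jaw": 70}, {"jaw": 70}]' |sed -n 2,5p
python3 nudge.py '[{"z": -10, "jaw": 70}, {"z": -20, "jaw": 70}, {"z": -30, "jaw": 70}, {"z": -30, "jaw": 70}, {"z": -15, "jaw": 70}, {"jaw": 70}]' | sed -n 2p;python3 g.py 563 -330 130 90 0
```

```text
eef_pos: [592.2, -32.9, 46.2]
tool_rot: [-3.14, 0.002, 1.569]
force: [-0.1, 0.1, -0.9]
width: 44.8
eef_pos: [592.7, -32.9, 46.2]
tool_rot: [-3.141, 0.002, 1.569]
force: [-0.5, -0.7, 0.2]
width: 70.3
eef_pos: [594.5, -32.6, 154.0]
at [594.4972 -32.6025 154.0138] t 37.55 F [ 0.8068  0.0606 -1.8773] w 70.17585534934662
move-first d [-297.4324  -30.8927   24.3639] | then rot [ 0.0051  0.0017 -0.0024] n 0.03928362076005779 | move-after-rot d [-297.3975  -31.4972   24.0138] len 300.02336201385594
```

Next is pulley 2, near (564,-355).

```bash
python3 nudge.py '[{"x": -20, "y": -2, "jaw": 70}, {"x": -35, "y": -3.5, "jaw": 70}, {"x": -40, "y": -4, "z": 3, "jaw": 70}, {"x": -40, "y": -4, "z": 3, "jaw": 70}, {"x": -40, "y": -4, "z": 3, "jaw": 70}, {"x": -40, "y": -4, "z": 3, "jaw": 70}, {"x": -40, "y": -4, "z": 3, "jaw": 70}, {"x": -30, "y": -4, "z": 5, "jaw": 70}, {"x": -12, "y": -2, "z": 4, "jaw": 70}, {"jaw": 70}, {"jaw": 70}]' | sed -n 2p
python3 pul.py|grep -v top@; python3 g.py 563.8 -355.2 9.5 90 0
python3 - <<'E'
from h import *
np.set_printoptions(precision=1,suppress=True)
# stack check: white blobs near the spindle
for n in("side","top"):
    for p in pulleys(cv2.imread("pics/pl_%s.png"%n[0]),n):
        q=proj(n,(592,-32.5,52))
        if np.hypot(p[0]-q[0],p[1]-q[1])<25:print(n,p,q)
E
```

```text
eef_pos: [560.8, -327.1, 127.0]
both [ 445.4 -370.3   13.8] 1.3 z21 [ 444.1 -370.2   21. ] 532.0 372.5
both [ 565.4 -354.4    9. ] 0.4 z21 [ 561.5 -354.5   21. ] 630.5 238.5
side@14 [ 446.7 -370.5   14. ] 532.0
side@14 [ 563.8 -356.2   14. ] 630.5
at [ 561.5413 -326.5896  127.6715] t 38.75 F [ 0.4897  0.1485 -0.7251] w 69.88942457404634
move-first d [-28.6171   2.2094 118.1708] | then rot [ 0.0001 -0.      0.0015] n 0.010117848684012378 | move-after-rot d [-28.6104   2.2587 118.1715] len 121.60662339713312
```

```bash
python3 nudge.py '[{"x": -10, "y": 1, "z": 20, "jaw": 70}, {"x": -10, "y": 1, "z": 25, "jaw": 70}, {"x": -8, "z": 25, "jaw": 70}, {"z": 20, "jaw": 70}, {"z": 14, "jaw": 70}, {"z": 9, "jaw": 70}, {"z": 5, "jaw": 70}, {"jaw": 70}, {"jaw": 70}]' | sed -n 2,4p; python3 g.py 563.8 -355 9.5 90 0
```

```text
eef_pos: [563.0, -357.9, 10.3]
tool_rot: [3.141, 0.002, 1.569]
force: [-0.1, -0.9, 0.7]
at [ 562.9971 -357.9165   10.2976] t 39.65 F [-0.0774 -0.8941  0.7482] w 69.92168535391865
move-first d [2.9198 0.7969 0.7916] | then rot [ 0.0006  0.0022 -0.0019] n 0.01989108213053782 | move-after-rot d [2.9165 0.8029 0.7976] len 3.1284006364601615
```

```bash
python3 nudge.py '[{"x": 2.8, "y": 0.5, "z": 0.5, "jaw": 66}, {"jaw": 60}, {"jaw": 52}, {"jaw": 48}, {"jaw": 44}, {"jaw": 40}, {"jaw": 40}, {"jaw": 40}]'
python3 nudge.py '[{"z": -5, "jaw": 40}, {"z": -10, "jaw": 40}, {"z": -20, "jaw": 40}, {"z": -30, "jaw": 40}, {"z": -30, "jaw": 40}, {"z": -30, "jaw": 40}, {"z": -15, "jaw": 40}, {"jaw": 40}, {"jaw": 40}]' | sed -n 2,5p
python3 g.py 592.5 -32.5 150 90 0
```

```text
clock: 40.45
eef_pos: [564.1, -355.2, 10.3]
tool_rot: [3.14, 0.002, 1.569]
force: [-0.3, 0.3, 6.9]
width: 44.6
gripper_force: 60.0
eef_pos: [562.0, -354.8, 148.0]
tool_rot: [-3.139, 0.001, 1.568]
force: [-0.3, 0.3, -1.7]
width: 44.8
at [ 562.0032 -354.8238  148.0348] t 41.35 F [-0.2532  0.2964 -1.7282] w 44.84680578612504
move-first d [322.3917  29.7344  -2.4474] | then rot [-0.0022  0.0013 -0.0023] n 0.02328576076260232 | move-after-rot d [322.3238  30.4968  -1.9652] len 323.7692755351022
```

```bash
python3 nudge.py '[{"x": 20, "y": 2, "jaw": 40}, {"x": 35, "y": 3.2, "jaw": 40}, {"x": 40, "y": 3.7, "jaw": 40}, {"x": 40, "y": 3.7, "jaw": 40}, {"x": 40, "y": 3.7, "jaw": 40}, {"x": 40, "y": 3.7, "jaw": 40}, {"x": 40, "y": 3.7, "jaw": 40}, {"x": 35, "y": 3.2, "jaw": 40}, {"x": 22, "y": 2, "jaw": 40}, {"x": 10.4, "y": 1, "jaw": 40}, {"jaw": 40}, {"jaw": 40}]' | sed -n 2p
python3 nudge.py '[{"z": 10, "jaw": 40}, {"z": 15, "jaw": 40}, {"z": 13, "jaw": 40}, {"z": 5, "jaw": 40}, {"jaw": 40}, {"jaw": 40}]' | sed -n 2,5p
python3 g.py 592.5 -32.7 104 90 0
```

```text
eef_pos: [592.9, -34.5, 147.4]
eef_pos: [593.6, -32.5, 105.3]
tool_rot: [-3.141, 0.001, 1.569]
force: [-0.0, -0.0, -0.1]
width: 44.4
at [593.5839 -32.5025 105.2624] t 43.15 F [-0.0227 -0.0037 -0.121 ] w 44.39280076127557
move-first d [-0.1979 -1.0826  1.2634] | then rot [-0.0007  0.0015 -0.0021] n 0.017699696535066263 | move-after-rot d [-0.1975 -1.0839  1.2624] len 1.6755250690483863
```

```bash
python3 nudge.py '[{"y": -1, "z": 5, "jaw": 40}, {"z": 5, "jaw": 40}, {"z": 6, "jaw": 40}, {"z": 8, "jaw": 40}, {"z": 8, "jaw": 40}, {"z": 7, "jaw": 40}, {"z": 4, "jaw": 40}, {"jaw": 40}]' | sed -n 2,5p
python3 nudge.py '[{"jaw": 44}, {"jaw": 48}, {"jaw": 56}, {"jaw": 70}, {"jaw": 70}]' |sed -n 2,5p
python3 nudge.py '[{"z": -10, "jaw": 70}, {"z": -20, "jaw": 70}, {"z": -30, "jaw": 70}, {"z": -30, "jaw": 70}, {"jaw": 70}]' | sed -n 2p;python3 g.py 446 -340 130 90 0
```

```text
eef_pos: [591.9, -32.7, 61.5]
tool_rot: [-3.14, 0.002, 1.569]
force: [-0.1, 0.2, -1.4]
width: 44.2
eef_pos: [592.7, -32.7, 62.7]
tool_rot: [3.142, 0.002, 1.569]
force: [0.2, -0.2, 0.8]
width: 70.2
eef_pos: [595.6, -32.1, 157.2]
at [595.6227 -32.0785 157.2443] t 44.95 F [ 0.2476 -0.1518  0.209 ] w 70.34237675101386
move-first d [-308.2142 -149.1526   26.5011] | then rot [ 0.008   0.0015 -0.0022] n 0.05649877805449014 | move-after-rot d [-307.9215 -149.6227   27.2443] len 343.4309753574049
```

```bash
python3 nudge.py '[{"x": -20, "y": -10, "jaw": 70}, {"x": -35, "y": -17, "z": 2, "jaw": 70}, {"x": -36, "y": -18, "z": 3, "jaw": 70}, {"x": -36, "y": -18, "z": 3, "jaw": 70}, {"x": -36, "y": -18, "z": 3, "jaw": 70}, {"x": -36, "y": -18, "z": 3, "jaw": 70}, {"x": -36, "y": -18, "z": 3, "jaw": 70}, {"x": -35, "y": -16, "z": 3, "jaw": 70}, {"x": -25, "y": -11, "z": 3, "jaw": 70}, {"x": -13, "y": -6, "z": 3, "jaw": 70}, {"jaw": 70}, {"jaw": 70}]' | sed -n 2p
python3 pul.py|grep -v top@14; python3 g.py 446 -370.5 9.5 90 0
```

```text
eef_pos: [442.7, -338.6, 127.0]
both [ 446.2 -370.    13.3] 1.1 z21 [ 444.8 -369.9   21. ] 528.0 340.0
side@14 [ 447.1 -370.3   14. ] 528.0
at [ 443.2641 -338.0522  127.2727] t 46.25 F [ 0.0621  0.0793 -0.4223] w 69.93201285988627
move-first d [-32.373    2.6433 117.7954] | then rot [0.0005 0.0007 0.0011] n 0.009080436689809134 | move-after-rot d [-32.4478   2.7359 117.7727] len 122.19149682794146
```

```bash
python3 nudge.py '[{"x": -10, "y": 1.5, "z": 20, "jaw": 70}, {"x": -10, "y": 1, "z": 25, "jaw": 70}, {"x": -9, "z": 25, "jaw": 70}, {"z": 20, "jaw": 70}, {"z": 14, "jaw": 70}, {"z": 9, "jaw": 70}, {"z": 5, "jaw": 70}, {"jaw": 70}, {"jaw": 70}]' | sed -n 2,4p; python3 g.py 446 -370.3 9.5 90 0
```

```text
eef_pos: [444.8, -369.5, 9.7]
tool_rot: [3.141, 0.002, 1.569]
force: [0.4, -0.1, 0.8]
at [ 444.7507 -369.5258    9.7181] t 47.15 F [ 0.3824 -0.1449  0.7703] w 70.10289391554774
move-first d [-0.7713  1.2507  0.2203] | then rot [ 0.0004  0.0023 -0.0019] n 0.019977886041950735 | move-after-rot d [-0.7742  1.2493  0.2181] len 1.4858114137194012
```

```bash
python3 nudge.py '[{"x": -0.6, "y": 1, "jaw": 66}, {"jaw": 60}, {"jaw": 52}, {"jaw": 48}, {"jaw": 44}, {"jaw": 40}, {"jaw": 40}, {"jaw": 40}]'
python3 nudge.py '[{"z": -5, "jaw": 40}, {"z": -10, "jaw": 40}, {"z": -20, "jaw": 40}, {"z": -30, "jaw": 40}, {"z": -30, "jaw": 40}, {"z": -30, "jaw": 40}, {"z": -15, "jaw": 40}, {"jaw": 40}, {"jaw": 40}]' | sed -n 2,5p
python3 g.py 592.5 -32.5 150 90 0
```

```text
clock: 47.95
eef_pos: [445.6, -370.3, 9.9]
tool_rot: [3.141, 0.002, 1.569]
force: [-0.6, 0.8, 5.9]
width: 44.5
gripper_force: 60.1
eef_pos: [444.7, -369.8, 149.0]
tool_rot: [-3.141, 0.002, 1.568]
force: [-0.5, -0.3, -1.1]
width: 43.9
at [ 444.7262 -369.818   148.99  ] t 48.85 F [-0.5196 -0.2806 -1.1496] w 43.89138370018097
move-first d [337.675  146.9491  -1.7591] | then rot [-0.0011  0.0017 -0.0024] n 0.021261633138201952 | move-after-rot d [337.318  147.7738  -1.01  ] len 368.26829647253044
```

```bash
python3 nudge.py '[{"x": 20, "y": 8, "jaw": 40}, {"x": 35, "y": 15.5, "jaw": 40}, {"x": 42, "y": 18.5, "jaw": 40}, {"x": 42, "y": 18.5, "jaw": 40}, {"x": 42, "y": 18.5, "jaw": 40}, {"x": 42, "y": 18.5, "jaw": 40}, {"x": 42, "y": 18.5, "jaw": 40}, {"x": 36, "y": 15.5, "jaw": 40}, {"x": 25, "y": 11, "jaw": 40}, {"x": 11.5, "y": 4.8, "jaw": 40}, {"jaw": 40}, {"jaw": 40}]' | sed -n 2p
python3 nudge.py '[{"z": 10, "jaw": 40}, {"z": 15, "jaw": 40}, {"z": 13, "jaw": 40}, {"z": 5, "jaw": 40}, {"jaw": 40}, {"jaw": 40}]' | sed -n 2,5p
python3 g.py 592.5 -32.7 104 90 0
```

```text
eef_pos: [592.1, -34.8, 147.5]
eef_pos: [593.4, -32.6, 105.3]
tool_rot: [-3.141, 0.001, 1.569]
force: [0.3, -0.3, -0.5]
width: 44.1
at [593.3581 -32.6232 105.255 ] t 50.65 F [ 0.271  -0.3352 -0.4583] w 44.14074839711556
move-first d [-0.0767 -0.857   1.2557] | then rot [-0.0007  0.0015 -0.0021] n 0.01782424999842476 | move-after-rot d [-0.0768 -0.8581  1.255 ] len 1.5222504029243158
```

```bash
python3 nudge.py '[{"y": -1, "z": 5, "jaw": 40}, {"z": 5, "jaw": 40}, {"z": 6, "jaw": 40}, {"z": 7, "jaw": 40}, {"z": 4, "jaw": 40}, {"jaw": 40}]' | sed -n 2,5p
python3 nudge.py '[{"jaw": 44}, {"jaw": 48}, {"jaw": 56}, {"jaw": 70}, {"jaw": 70}]' |sed -n 2,5p
python3 nudge.py '[{"z": -10, "jaw": 70}, {"z": -20, "jaw": 70}, {"z": -30, "jaw": 70}, {"z": -30, "jaw": 70}, {"x": -40, "jaw": 70}, {"x": -40, "jaw": 70}, {"x": -40, "jaw": 70}, {"x": -40, "jaw": 70}, {"x": -40, "jaw": 70}, {"x": -40, "jaw": 70}, {"jaw": 70}]' | sed -n 2p
python3 look.py L9
python3 - <<'E'
import cv2,numpy as np
s=cv2.imread("pics/L9_s.png");t=cv2.imread("pics/L9_t.png")
cv2.imwrite("pics/c10.png",np.hstack([cv2.resize(s[140:280,200:360],None,fx=2.5,fy=2.5,interpolation=2),cv2.resize(t[140:280,180:340],None,fx=2.5,fy=2.5,interpolation=2)]))
E
```

```text
eef_pos: [591.7, -32.7, 77.5]
tool_rot: [-3.139, 0.002, 1.569]
force: [0.6, -0.1, -1.1]
width: 44.7
eef_pos: [592.4, -32.8, 78.6]
tool_rot: [-3.141, 0.002, 1.569]
force: [0.2, -0.0, 0.3]
width: 70.2
eef_pos: [589.9, -281.8, 169.0]
```

View pics/c10.png

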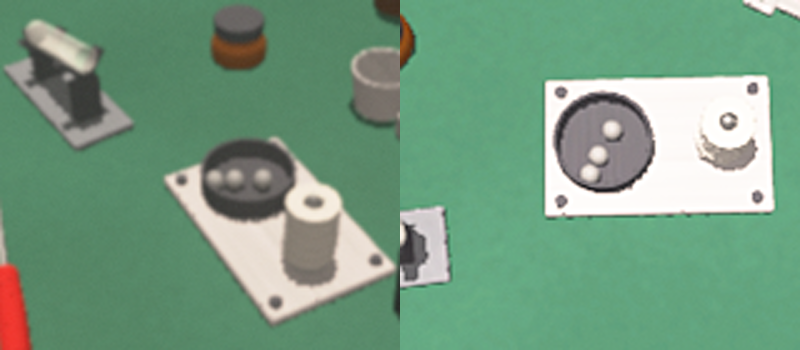

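The full stack of four stands upright on the spindle, with its top at (313,203). The three balls are in the dish, and the tube is in its rest at (60,45). The arm is clear, so I hand the job in.

```bash
python3 -c "
from cell import ctrl, order, get_image, calibration
print(order.finish_job())"
```

```text
the job is handed in; nothing more can be done
None
```

I handed the job in at about 53 s (no verdict came back); the last picture shows all three balls in the dish, the empty tube back in its V-rest, and all four pulleys stacked upright on the spindle.

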